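# Sort the kitchen waste and scrape the board clean

## Robot

A 6-joint arm with a two-finger parallel gripper is mounted at the origin on a cart in front of the work surface, level with it; the furniture and walls round the work are solid. World frame = base frame: x ahead of the robot, y to its left, z up, the work surface at z = 0. Lengths are in mm, angles in rad, forces in N, time in s.
With the tool pointing down it reaches from about 275 to 1000 mm from the base axis. Payload 8.4 kg.
Tool frame: the origin (TCP) lies midway between the tips of the shut fingers; the grasp point (between the pads) lies 19 mm behind it; z points along the fingers, y is the line along which they close (so a half turn about z gives the same grasp; the last joint's range is limited). The gripper opens to 85 mm and grips with 20 to 120 N. Pads are 22 mm wide; open, the fingers measure 114 mm over their backs; the gripper's body (76 mm by 85 mm) begins 54 mm behind the grasp point. The pads swing forward as they close: fully open they stand 13 mm farther back than shut.
Start: joints at [1.228, 0.353, 1.633, -0, 1.155, -0.002], TCP at [208.899, 589.057, 198.681] pointing down, gripper open.
Joint ranges: [-2.63, 2.63], [-0.92, 2.1], [0.06, 2.66], [-1.3, 4.44], [0, 2.69], [-3.02, 3.02]. Speed limits (rad/s): [2.22, 2.22, 2.79, 3.14, 3.14, 3.14].

## Interface

Orientations are given as a rotation vector (axis times angle).
In Python, from station import env gives the robot as it stands. The module is installed in compiled form; this text tells all that it offers.
- The arm moves only by the tool arm_command, never from a script. Its argument "motion" is one flat list of numbers, 5 for each row, row after row: the opening, from -1 (shut) to 1 (fully open), so that 0 is half open, then the shift along the world's x, y, z in mm, then the turn about the world's z in degrees. A call has 1 to 5 rows; each row is the pose to reach, as a shift and turn from the pose commanded when the call began; what a row does not reach only later rows make up. A row lasts 1/12 s, in which the tool goes at most 41.7 mm and 7.16 degrees, less where a joint would pass 70% of its speed; a pose out of reach is approached as far as the arm can. A call with a gripper value outside its range is refused whole. The fingers move at their own pace and stop on an object; "squeeze" is the grip in N (left out, the last holds). Time passes only in rows, so rows that repeat a pose let the fingers close. It gives the time, the measured TCP pose, the force, the opening and the grip force at its end, in the units of the state.
- env.state(): the state, without advancing time (a new reading comes with each control period).
- env.grab_frame(name): name is "side" or "top" or "wrist"; returns (picture, depth): 480x640x3 uint8, red, green, blue; 480x640 float32, mm along the optical axis (not along the pixel's ray), 0 where there is no reading.
- env.camera_info(name): a dict with "fx", "fy", "cx", "cy" (pixels), "camera_from_world" (4x4, takes a point from world to camera coordinates); the wrist camera has in their place "tool_from_camera" (4x4, takes a point from camera to tool coordinates, whose origin is the TCP and whose axes are the flange's). Camera axes: x right, y up, looking along -z (the intrinsics and any distortion apply to the point x, -y, -z); pixel columns grow to the right and rows downward; lengths in mm; the calibration is good to about 2 mm. A picture is of the moment at which its call begins: read the wrist's pose just before it. camera_info takes no time and is no camera call.
- env.sign_off(): hands the job in; it is judged then, once.
The state is a dict: "time": time; "joint_positions": joint angles; "qd": joint speeds; "joint_torque": joint torques, N m; "tool_pos": TCP position; "orientation": TCP orientation; "contact_force": force on the tool from outside, world axes, zero at the start; "wrist_torque": the same for the moment, N m; "width": opening from 0.0 (shut) to 1.0 (fully open); "grip_force": force on a finger pad.
Only numpy, scipy, OpenCV 4.12 (cv2) and the standard library are available. Lean on these libraries where they do the work, as an engineer would, in place of code of your own. Each camera call takes 0.05 s, during which the arm holds its last target. There are 200 camera calls.

## Task

Clear up after cooking. Scrape all the nut shells off the chopping board into its catch pan with the scraper block (do not push them with the fingers) and stand the scraper back upright on the middle of its cork mat. Drop the waste lying on the worktop one by one into the sorting station's hopper, setting the red diverter lever the proper way before each drop, so that garlic and lemon end in the green bin and the used-up white spice canisters in the blue bin.

Things in the scene. Friction and masses are not known exactly. Their poses are not given: they have to be found in the camera images.
- sorter: white sorting station, fixed: box 150 (x) x 300 (y) x 230 mm high, clear front window, flared grey collar (hopper) mid-top rising to 265 mm; throat below it 110 (y) x 120 (x) mm clear. A flap inside sends what falls in to the bin on the left or right. Origin: centre of underside; x away from the robot, y to the robot's left, z up; turned by up to 0.08 rad
- hopper (a point): centre of the hopper mouth at the top of the collar, 262 mm above the worktop; axes as sorter. The item has to be let go over or a little inside this mouth, within about 15 mm of its middle
- diverter (a joint): lever and flap (one rigid piece) turning about the sorter's x axis, 115 mm above the worktop; -0.5 to +0.5 rad (stops), 0 upright, positive: lever leans to the sorter's +y. The flap leans with the lever and closes that side, so items slide to the OTHER side: +0.5 feeds the -y (right) bin, -0.5 the +y (left) bin. Stays where left (friction, about 1 N at the knob)
- diverter_knob (a point): centre of the red ball knob, 28 mm diameter, on top of the lever. The lever is a 12 mm steel rod, 99 mm in front (-x) of the sorter's centre plane, 18 mm clear of the window, running from the pivot at 115 mm height to the knob, 160 mm from the pivot; push it sideways at the knob or at the rod just below it
- food_bin: green bin for food waste, fixed under the flap on one side of the sorter (left or right varies: see its y relative to the sorter, +/-72 mm). 132 (x) x 134 (y) x 96 mm, 4 mm walls, origin at the centre of its underside
- metal_bin: blue bin for metal, same shape and size, on the other side of the sorter
- garlic_a_mid (a point): whole garlic bulb, about 54 mm across and 53 mm tall, a soft-cornered round shape; food waste; may be absent. Point at its centre, half-way up; z up as it stands at the start; about 30 g
- garlic_b_mid (a point): whole garlic bulb, about 54 mm across and 53 mm tall, a soft-cornered round shape; food waste; may be absent. Point at its centre, half-way up; z up as it stands at the start; about 30 g
- lemon_mid (a point): yellow lemon lying on its side, 83 mm long (its own x axis) and 58 mm thick; food waste; may be absent. Point at its centre, half-way up; about 126 g
- tin_a_mid (a point): used-up white steel spice canister with a pressed-on lid, 54 mm diameter over the rim (48 mm body), 53 mm tall, standing upright; metal; may be absent. Point at its centre, half-way up; about 70 g
- tin_b_mid (a point): used-up white steel spice canister, as the other, 57 mm diameter over the rim (51 mm body), 54 mm tall; metal; may be absent. Point at its centre, half-way up; about 76 g
- board: wooden chopping board across the sink, fixed, 166 (x) x 445 (y) mm, turned by up to 0.03 rad. Origin: on its underside, 215 mm from its right end; y to the robot's left along its length. Deck 22 mm thick, 150 mm wide between side fences 12 mm higher, from y = -75 to +230 mm; at its right end, y = -75 to -170 mm, a sunken open steel catch pan, then a closing strip level with the deck
- deck (a point): point on the deck's upper surface above the board's origin; axes as board
- pan (a point): centre of the floor of the steel catch pan, 74 mm below the deck surface; pan inside 144 (x) x 90 (y) mm; axes as board
- shell_0_mid (a point): dark brown nut-shell half, a dome 38 mm across and 18 mm high lying flat side down on the board's deck; may be absent. Point at its centre, half-way up
- shell_1_mid (a point): dark brown nut-shell half, a dome 38 mm across and 18 mm high lying flat side down on the board's deck; may be absent. Point at its centre, half-way up
- shell_2_mid (a point): dark brown nut-shell half, a dome 38 mm across and 18 mm high lying flat side down on the board's deck; may be absent. Point at its centre, half-way up
- shell_3_mid (a point): dark brown nut-shell half, a dome 38 mm across and 18 mm high lying flat side down on the board's deck; may be absent. Point at its centre, half-way up
- scraper_mid (a point): scraper block: wooden grip 24 mm thick (its x) and 122 mm long (its y) on a black rubber foot 30 x 130 mm, 18 mm high; 70 mm tall in all; stands upright on its mat at the start. Point at its centre, half-way up (35 mm above its underside); z up; about 120 g. Grip it across the wood
- mat: cork mat for the scraper, fixed, 75 (x) x 170 (y) x 3 mm, on the worktop strip in front of the sink. Origin at the centre of its underside
Things that resemble listed ones, but are neither listed nor needed, are in the scene too. What is shaped like the part that bears tin_b_mid but orange is not meant. What is shaped like the part that bears shell_3_mid but turquoise is not meant.

How it is judged (in metres and radians):
At the end, for the whole second after the job is handed in: Every garlic bulb and lemon that is present lies at rest in the green bin and every white canister in the blue bin; every shell present lies in the catch pan, below the deck; the scraper stands upright on the cork mat (its middle within 30 mm of the mat's, tilt under 0.15 rad), at rest and let go (x of garlic_a_mid in the frame of food_bin between -0.066 and 0.066 m and y of garlic_a_mid in the frame of food_bin between -0.068 and 0.068 m and z of garlic_a_mid in the frame of food_bin between 0 and 0.12 m and linear speed of each of garlic_a, garlic_b, lemon, tin_a, tin_b below 0.03 m/s and x of garlic_b_mid in the frame of food_bin between -0.066 and 0.066 m and y of garlic_b_mid in the frame of food_bin between -0.068 and 0.068 m and z of garlic_b_mid in the frame of food_bin between 0 and 0.12 m and x of lemon_mid in the frame of food_bin between -0.066 and 0.066 m and y of lemon_mid in the frame of food_bin between -0.068 and 0.068 m and z of lemon_mid in the frame of food_bin between 0 and 0.12 m and x of tin_a_mid in the frame of metal_bin between -0.066 and 0.066 m and y of tin_a_mid in the frame of metal_bin between -0.068 and 0.068 m and z of tin_a_mid in the frame of metal_bin between 0 and 0.12 m and x of tin_b_mid in the frame of metal_bin between -0.066 and 0.066 m and y of tin_b_mid in the frame of metal_bin between -0.068 and 0.068 m and z of tin_b_mid in the frame of metal_bin between 0 and 0.12 m and x of shell_0_mid in the frame of pan between -0.075 and 0.075 m and y of shell_0_mid in the frame of pan between -0.05 and 0.05 m and z of shell_0_mid in the frame of pan between -0.01 and 0.05 m and x of shell_1_mid in the frame of pan between -0.075 and 0.075 m and y of shell_1_mid in the frame of pan between -0.05 and 0.05 m and z of shell_1_mid in the frame of pan between -0.01 and 0.05 m and x of shell_2_mid in the frame of pan between -0.075 and 0.075 m and y of shell_2_mid in the frame of pan between -0.05 and 0.05 m and z of shell_2_mid in the frame of pan between -0.01 and 0.05 m and x of shell_3_mid in the frame of pan between -0.075 and 0.075 m and y of shell_3_mid in the frame of pan between -0.05 and 0.05 m and z of shell_3_mid in the frame of pan between -0.01 and 0.05 m and horizontal distance between scraper_mid and mat below 0.03 m and angle between scraper_mid's own z axis and vertical below 0.15 rad and height (world z) of scraper_mid below 0.05 m and linear speed of scraper below 0.02 m/s); the robot touches nothing.
It fails at once if the fingers push or pick up a shell instead of the scraper doing it (contact force between the fingers and shell_0 above 1 N or contact force between the fingers and shell_1 above 1 N or contact force between the fingers and shell_2 above 1 N or contact force between the fingers and shell_3 above 1 N).
Of shell_0, shell_1, shell_2, shell_3 only 2 to 4 are there at a start; the rules pass over those that are not, and their reading is None.
Of garlic_a, garlic_b, lemon, tin_a, tin_b only 4 to 5 are there at a start; the rules pass over those that are not, and their reading is None.
At some moment in a run one of garlic_a, garlic_b, tin_a, tin_b may be knocked a few centimetres aside while the robot is not near it.
It also fails if it takes over 208 s, if anything falls off the work surface, if the arm or the gripper's body presses on something with over 40 N, if the wrist force passes 120 N, or if a joint passes its speed limit or range.

## Working session

There is one attempt and no reset: what is moved stays moved. The work goes in short steps, Python scripts to look and compute and a tool call to move; the robot and the scene stay as the last step left them, time stands still between calls to the robot, and variables do not carry over. Pictures are saved under pics/ and viewed, at most 14 in all, crops included, and the job is handed in when it is done.

Besides the shell and the picture viewer there is one more tool, called after ">>>" as a command line: name --argument value ..., lists and objects as JSON in quotes. arm_command: Moves the arm, as the interface text tells. Its arguments: {"type":"object","properties":{"motion":{"type":"array"},"squeeze":{"type":"number"}},"required":["motion"]}

```bash
mkdir -p pics
cat > h.py <<'E'
import numpy as np, cv2
from station import env
def save(n,f):
    im,d=env.grab_frame(n); cv2.imwrite('pics/'+f+'.png',im[:,:,::-1]); np.save('pics/'+f+'.npy',d); return im,d
def world(n,d,T=None):
    c=env.camera_info(n); v,u=np.mgrid[0:480,0:640]
    p=np.stack([(u-c['cx'])/c['fx']*d,-(v-c['cy'])/c['fy']*d,-d,np.ones_like(d)],-1)
    M=np.linalg.inv(c['camera_from_world']) if T is None else T@c['tool_from_camera']
    return (p@M.T)[...,:3]
def toolT():
    s=env.state(); T=np.eye(4); T[:3,:3]=cv2.Rodrigues(np.array(s['orientation'],float))[0]; T[:3,3]=s['tool_pos']; return T
E
python3 - <<'E'
from h import *
print(env.state())
for n in ('side','top'):
    print(env.camera_info(n)); im,d=save(n,n+'0'); 
print(env.camera_info('wrist'))
E
```

```text
{'time': 0.0, 'joint_positions': array([ 1.22759602e+00,  3.53654311e-01,  1.63418542e+00, -2.50687260e-06,
        1.15518658e+00, -2.40591932e-03]), 'qd': array([ 0.00289471, -0.00012556, -0.00157709,  0.00020641,  0.00118944,
       -0.00124002]), 'joint_torque': array([ 5.60173557e-04, -6.05237103e+01, -3.42088187e+01,  1.08225527e-04,
        8.93724005e-03, -4.69328529e-05]), 'tool_pos': array([208.71689174, 588.5371082 , 197.93592178]), 'orientation': array([-5.32688700e-01, -3.09585329e+00,  2.21889110e-03]), 'contact_force': array([-0.02799786, -0.05616622,  0.10141446]), 'wrist_torque': array([-0.01291815, -0.02446366,  0.00312522]), 'grip_force': 0.0, 'width': 1.0003994612868454}
{'fx': 606.0900882669466, 'fy': 606.0900882669466, 'cx': 321.96935592243483, 'cy': 240.584157022722, 'camera_from_world': array([[-9.75579745e-01, -2.18795801e-01, -1.93017651e-02,
         5.22264020e+02],
       [ 1.19276238e-01, -6.01519807e-01,  7.89903222e-01,
        -1.21783224e+02],
       [-1.84437902e-01,  7.68311343e-01,  6.12927680e-01,
        -1.58974711e+03],
       [ 0.00000000e+00
[... 295 characters left out ...]
1,  2.59536892e-01,  6.24899387e-01,
        -4.73829609e+02],
       [-5.91772596e-01, -2.00840763e-01,  7.80684432e-01,
        -1.73574734e+03],
       [ 0.00000000e+00,  0.00000000e+00,  0.00000000e+00,
         1.00000000e+00]])}
{'fx': 419.38054991614985, 'fy': 419.38054991614985, 'cx': 316.69185961284757, 'cy': 243.0388541978461, 'tool_from_camera': array([[-1.03181809e-03,  9.46904394e-01,  3.21513615e-01,
         8.30496329e+01],
       [ 9.99998706e-01,  1.37374720e-03, -8.36637995e-04,
         6.29339911e-01],
       [-1.23389462e-03,  3.21512336e-01, -9.46904586e-01,
        -1.74650971e+02],
       [ 0.00000000e+00,  0.00000000e+00,  0.00000000e+00,
         1.00000000e+00]])}
```

View pics/side0.png

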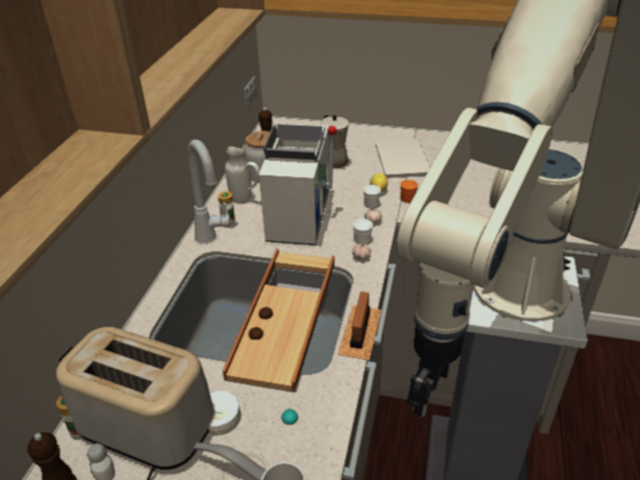

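View pics/top0.png

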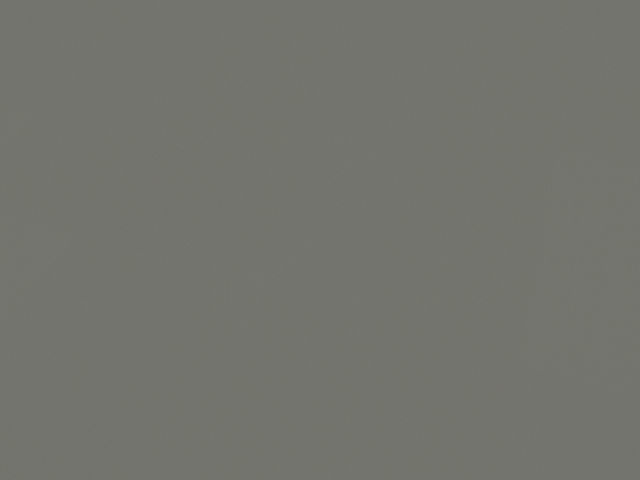

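Side view: sorter at (295,190) with red knob (332,130). Scraper at (361,318) on its mat. Shells at (265,313) and (256,333). Lemon (379,181), white tins (372,195) and (362,231), garlic (373,214) and (361,251). Decoys: orange cup (409,190), turquoise dome (289,416); the white dish and shakers at the lower left also resemble listed items. The top view is blank grey.

Run:
```python
from h import *
d=np.load('pics/side0.npy'); w=world('side',d); im=cv2.imread('pics/side0.png')
t=cv2.imread('pics/top0.png'); td=np.load('pics/top0.npy'); print('top',t.min(),t.max(),td.min(),td.max(),np.median(td))
for n,(u,v) in dict(lemon=(379,181),tin1=(372,189),tin2=(362,224),orange=(409,186),g1=(373,214),g2=(361,251),scr=(361,300),sh1=(265,313),sh2=(256,333),turq=(289,416),knob=(332,130),mat1=(342,354),mat2=(373,357),mat3=(380,310),deck=(280,340),cork=(350,345),pan=(296,268),strip=(305,262),sortertop=(290,172),fcl=(263,180),fcr=(318,182),bl=(229,376),br=(294,385),tr=(333,257),tl=(277,252)).items():
    print(n,w[v,u].round(0), im[v,u,::-1])
c=im[100:400,220:440]; cv2.imwrite('pics/c1.png',cv2.resize(c,None,fx=2,fy=2,interpolation=cv2.INTER_CUBIC)[:600])
```

```text
top 104 120 0.0 213.3796 143.93759
lemon [ 431. -361.   53.] [208 196  75]
tin1 [ 446. -316.   49.] [212 218 210]
tin2 [ 445. -124.   53.] [211 218 211]
orange [ 335. -352.   51.] [203 111  42]
g1 [ 424. -197.   40.] [210 198 174]
g2 [429. -20.  38.] [191 160 138]
scr [391. 208.  72.] [148  88  51]
sh1 [617. 265.  39.] [72 40 25]
sh2 [ 231. 1262. 1081.] [78 43 27]
turq [487. 527.  18.] [ 59 171 156]
knob [ 557. -250.  276.] [154  27  25]
mat1 [415. 324.   3.] [185 134  85]
mat2 [ 380.    3. -357.] [48 43 38]
mat3 [349. 163.   4.] [158 112  72]
deck [562. 329.  24.] [206 159 106]
cork [400. 300.  11.] [76 51 33]
pan [597.  50.   7.] [102  74  48]
strip [575.  34.  19.] [207 166 109]
sortertop [639. -87. 226.] [211 218 202]
fcl [707. -58. 210.] [108 101  90]
fcr [ 577. -149.  163.] [82 82 75]
bl [645. 453.  20.] [121  89  58]
br [496. 451.  24.] [59 34 19]
tr [500.  19.  37.] [154 101  67]
tl [658.  20.  30.] [110  68  41]
```

View pics/c1.png

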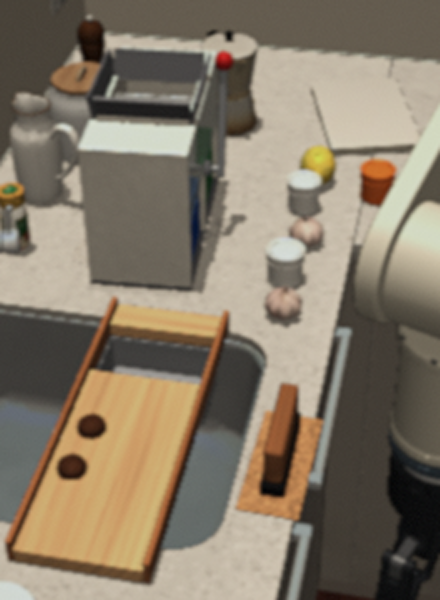

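Crop: green bin is on the sorter's far (−y) side, blue on the near (+y) side. So food needs the lever at +y and metal needs it at −y. Two shells are visible. Moving above the scraper for a wrist view.

>>> arm_command --motion '[1,36,-40,20,-7,1,55,-72,40,-14,1,73,-108,60,-21,1,91,-140,80,-28,1,108,-178,100,-35]'

```text
time: 0.52
tool_pos: [308.2, 428.7, 288.6]
orientation: [1.447, 2.788, -0.001]
contact_force: [0.6, 0.8, -0.0]
width: 0.998
grip_force: 0.0
```

>>> arm_command --motion '[1,18,-36,10,-7,1,36,-72,20,-14,1,54,-108,30,-21,1,73,-144,40,-28,1,82,-181,50,-35]'

```text
time: 0.93
tool_pos: [390.8, 247.6, 338.4]
orientation: [2.219, 2.224, 0.001]
contact_force: [1.5, 0.1, 0.1]
width: 0.998
grip_force: 0.0
```

>>> arm_command --motion '[1,0,0,0,-0.5,1,0,0,0,-0.5,1,0,0,0,-0.5,1,0,0,0,-0.5]'

```text
time: 1.27
tool_pos: [389.2, 250.1, 337.6]
orientation: [-2.219, -2.223, 0.001]
contact_force: [-0.5, -0.1, 0.5]
width: 1.001
grip_force: 0.0
```

Run:
```python
from h import *
T=toolT(); print(T.round(2)); im,d=save('wrist','w1'); np.save('pics/w1T.npy',T)
```

```text
[[ -0.     1.    -0.   389.18]
 [  1.     0.    -0.   250.06]
 [ -0.    -0.    -1.   337.55]
 [  0.     0.     0.     1.  ]]
```

View pics/w1.png

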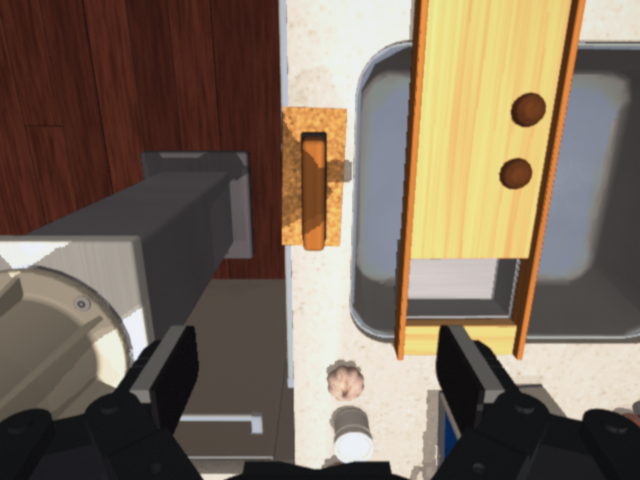

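Wrist view: scraper (313,190) on its mat (314,176), shells (528,110) and (515,173), pan (465,285), garlic (346,380), tin (352,435). Only two shells are on the deck.

```bash
cat >> h.py <<'E'
def rect(w,m):
    p=w[m][:,:2].astype(np.float32); (c,s,a)=cv2.minAreaRect(p); return np.round(c,1),np.round(s,1),round(a,1),len(p)
E
python3 - <<'E'
from h import *
T=np.load('pics/w1T.npy'); d=np.load('pics/w1.npy'); w=world('wrist',d,T); im=cv2.imread('pics/w1.png')
print('wz at deck',w[200,450],'table',w[60,330])
X,Y,Z=w[...,0],w[...,1],w[...,2]
v,u=np.mgrid[0:480,0:640]
m=(Z>60)&(Z<80)&(u>280)&(u<350)&(v>100)&(v<270); print('scr',rect(w,m),np.median(Z[m]))
hsv=cv2.cvtColor(im,cv2.COLOR_BGR2HSV)
m=(hsv[...,0]<25)&(hsv[...,1]>90)&(u>275)&(u<352)&(v>95)&(v<255)&(Z<8)&(Z>-2); print('mat',rect(w,m))
for b in ((505,90,550,130),(495,155,535,192)):
    m=(u>b[0])&(u<b[2])&(v>b[1])&(v<b[3])&(Z>26)&(hsv[...,2]<110); print('sh',rect(w,m),Z[m].max())
for n,(a,b) in dict(deckR=(412,257),deckR2=(529,257),fL=(405,320),fR=(520,350),fenceLtop=(420,20),fenceLbot=(402,350),fRtop=(572,60),fRbot=(522,350),panmid=(460,285)).items(): print(n,w[b,a].round(0))
m=(Z>25)&(u>325)&(u<366)&(v>355)&(v<402); print('g',rect(w,m),Z[m].max())
m=(Z>44)&(u>325)&(u<380)&(v>400)&(v<470); print('t',rect(w,m),Z[m].max())
E
```

```text
wz at deck [547.03883183 222.36597944  24.15913952] table [403.67048372 377.29481958  -1.27398741]
scr (array([384.9, 234.4]), array([ 23.7, 122.2]), 0.4, 2477) 71.98395939051665
mat (array([383.7, 242. ]), array([169.5,  75. ]), 88.6, 5585)
sh (array([512.1, 321.5]), array([244.4,  33.2]), 2.0, 721) 512.1920419180311
sh (array([508.2, 284.4]), array([ 33.4, 255. ]), 74.9, 596) 512.1920419180311
deckR [508. 149.  23.]
deckR2 [652. 150.  24.]
fL [502.  68.  36.]
fR [656.  24.  35.]
fenceLtop [494. 412.  35.]
fenceLbot [501.  23.  34.]
fRtop [655. 374.  36.]
fRbot [658.  25.  36.]
panmid [599.  78. -51.]
g (array([421.7, 137.1]), array([ 48.4, 395.5]), 2.3, 842) 512.1920419180311
t (array([428. ,  93.7]), array([ 55.7, 483.4]), 3.0, 1459) 512.1920419180311
```

>>> arm_command --motion '[1,-4,-16,-40,0,1,-4,-16,-80,0,1,-4,-16,-120,0,1,-4,-16,-160,0,1,-4,-16,-200,0]'

```text
time: 1.73
tool_pos: [384.9, 234.2, 136.3]
orientation: [-2.219, -2.224, -0.0]
contact_force: [0.6, 0.8, -0.1]
width: 1.005
grip_force: 0.0
```

>>> arm_command --motion '[1,0,0,-40,0,1,0,0,-70,0,1,0,0,-90,0,1,0,0,-105,0,1,0,0,-105,0]'

```text
time: 2.15
tool_pos: [383.0, 233.0, 30.0]
orientation: [-2.218, -2.223, 0.009]
contact_force: [-0.2, -0.1, 0.3]
width: 1.001
grip_force: 0.0
```

>>> arm_command --motion '[-1,0,0,0,0,-1,0,0,0,0,-1,0,0,0,0,-1,0,0,0,0,-1,0,0,0,0]' --squeeze 50

```text
time: 2.57
tool_pos: [386.3, 233.7, 34.0]
orientation: [2.222, 2.221, 0.003]
contact_force: [-0.2, -0.2, 1.1]
width: 0.298
grip_force: 0.4
```

>>> arm_command --motion '[-1,0,0,0,0,-1,0,0,0,0,-1,0,0,0,0,-1,0,0,0,0]'

```text
time: 2.9
tool_pos: [386.3, 233.7, 34.2]
orientation: [2.222, 2.221, 0.003]
contact_force: [-1.8, -0.4, 9.7]
width: 0.26
grip_force: 48.7
```

>>> arm_command --motion '[-1,0,0,40,0,-1,10,7,80,7,-1,25,20,100,14,-1,45,35,100,21,-1,65,50,100,28]'

```text
time: 3.32
tool_pos: [452.5, 284.5, 135.8]
orientation: [1.61, 2.695, 0.006]
contact_force: [0.5, 1.2, -0.9]
width: 0.258
grip_force: 50.0
```

>>> arm_command --motion '[-1,20,15,0,7,-1,40,30,0,14,-1,60,45,0,21,-1,80,60,0,28,-1,100,75,0,35]'

```text
time: 3.73
tool_pos: [551.6, 358.9, 133.4]
orientation: [0.725, 3.057, 0.0]
contact_force: [-0.7, 0.1, -1.0]
width: 0.259
grip_force: 50.0
```

>>> arm_command --motion '[-1,10,8,0,7,-1,20,14,0,14,-1,26,16,0,21,-1,26,16,0,27.6,-1,26,16,0,27.6]'

```text
time: 4.15
tool_pos: [576.9, 374.3, 133.1]
orientation: [0.024, -3.141, 0.0]
contact_force: [-0.4, -0.4, -0.9]
width: 0.259
grip_force: 50.0
```

Run:
```python
from h import *
T=toolT(); print(T.round(3)); im,d=save('wrist','w2'); np.save('pics/w2T.npy',T)
```

```text
[[-1.00000e+00 -1.50000e-02 -0.00000e+00  5.76877e+02]
 [-1.50000e-02  1.00000e+00 -0.00000e+00  3.74266e+02]
 [ 0.00000e+00 -0.00000e+00 -1.00000e+00  1.33101e+02]
 [ 0.00000e+00  0.00000e+00  0.00000e+00  1.00000e+00]]
```

View pics/w2.png

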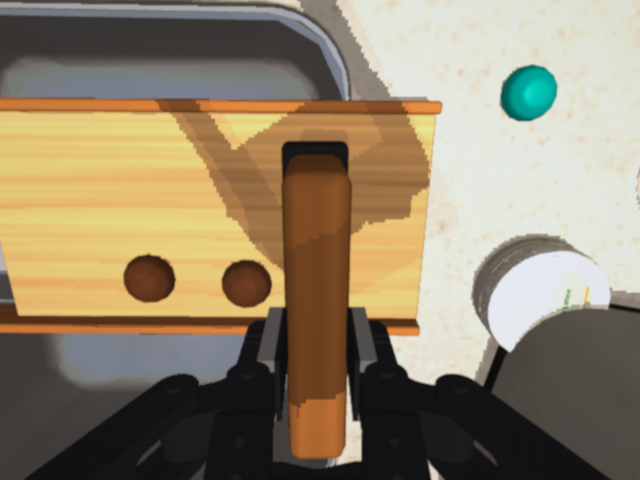

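Scraper is held over the deck's left part. Shells are at (150,278) and (246,284), turquoise decoy (529,93) off the board. Checking clearances.

Run:
```python
from h import *
T=np.load('pics/w2T.npy'); d=np.load('pics/w2.npy'); w=world('wrist',d,T); 
for n,(a,b) in dict(nearFenceL=(420,107),nearFence0=(30,104),nearIn=(30,112),nearInL=(400,115),farL=(400,329),far0=(60,326),farIn0=(30,315),deck=(400,250),sh1=(150,278),sh2=(246,284),sh2r=(268,284),foot=(315,147),footL=(284,150),footR=(347,150),woodtop=(318,165),woodend=(318,440)).items(): print(n,w[b,a].round(0))
```

```text
nearFenceL [497. 438.  35.]
nearFence0 [499. 197.  35.]
nearIn [504. 188.  22.]
nearInL [502. 428.  24.]
farL [653. 438.  35.]
far0 [654. 187.  35.]
farIn0 [652. 157.  22.]
deck [595. 435.  24.]
sh1 [612. 260.  40.]
sh2 [616. 327.  41.]
sh2r [619. 341.  33.]
foot [514. 373. 119.]
footL [515. 360. 120.]
footR [515. 388. 118.]
woodtop [516. 375. 154.]
woodend [626. 376. 171.]
```

>>> arm_command --motion '[-1,0,4,-35,0,-1,0,4,-62,0,-1,0,4,-74,0,-1,0,4,-78,0,-1,0,4,-78,0]'

```text
time: 4.62
tool_pos: [575.8, 378.0, 55.3]
orientation: [0.011, -3.14, 0.001]
contact_force: [0.8, 0.4, -1.0]
width: 0.263
grip_force: 52.4
```

>>> arm_command --motion '[-1,0,0,-1,0,-1,0,0,-1,0,-1,0,0,-1,0]'

```text
time: 4.87
tool_pos: [577.0, 378.4, 54.7]
orientation: [-0.014, 3.141, 0.001]
contact_force: [1.2, 0.6, -0.3]
width: 0.262
grip_force: 52.5
```

>>> arm_command --motion '[-1,0,-12,0,0,-1,0,-24,0,0,-1,0,-36,0,0,-1,0,-48,0,0,-1,0,-60,0,0]'

```text
time: 5.28
tool_pos: [577.0, 317.0, 54.6]
orientation: [-0.015, 3.141, 0.001]
contact_force: [-0.1, 2.1, 3.0]
width: 0.262
grip_force: 52.9
```

>>> arm_command --motion '[-1,0,-12,0,0,-1,0,-24,0,0,-1,0,-36,0,0,-1,0.5,-48,0,0,-1,0.5,-60,0,0]'

```text
time: 5.7
tool_pos: [577.5, 257.4, 54.4]
orientation: [-0.015, 3.141, 0.001]
contact_force: [-0.1, 4.2, 5.3]
width: 0.259
grip_force: 53.1
```

>>> arm_command --motion '[-1,0,-12,0,0,-1,0,-24,0,0,-1,0,-36,0,0,-1,0.5,-48,0,0,-1,0.5,-60,0,0]'

```text
time: 6.12
tool_pos: [577.9, 197.5, 54.4]
orientation: [-0.016, 3.141, 0.001]
contact_force: [-0.4, 4.0, 6.0]
width: 0.259
grip_force: 53.1
```

Run:
```python
from h import *
T=toolT(); im,d=save('wrist','w3'); np.save('pics/w3T.npy',T)
```

```text
(no output)
```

View pics/w3.png

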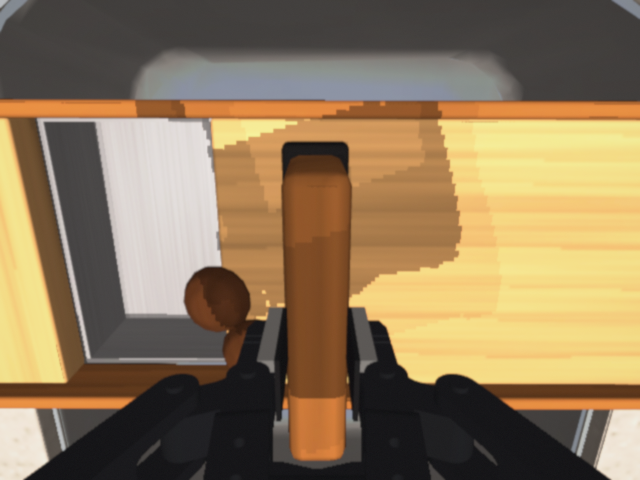

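Both shells are ahead of the scraper at (217,298) and (240,347), the first already at the pan edge. Continuing the sweep.

>>> arm_command --motion '[-1,0,-12,0,0,-1,0,-24,0,0,-1,0,-36,0,0,-1,0,-48,0,0,-1,0,-60,0,0]'

```text
time: 6.58
tool_pos: [577.7, 137.3, 54.4]
orientation: [-0.015, 3.141, 0.001]
contact_force: [-0.2, 4.0, 6.6]
width: 0.258
grip_force: 53.3
```

>>> arm_command --motion '[-1,0,-6,0,0,-1,0,-6,0,0,-1,0,0,10,0,-1,0,10,45,0,-1,0,20,80,0]'

```text
time: 7.0
tool_pos: [575.6, 158.1, 133.5]
orientation: [0.015, -3.136, 0.003]
contact_force: [1.1, 0.6, 0.1]
width: 0.26
grip_force: 52.4
```

Run:
```python
from h import *
T=toolT(); im,d=save('wrist','w4'); np.save('pics/w4T.npy',T); print(T[:3,3])
```

```text
[575.59672457 158.08548593 133.52760601]
```

View pics/w4.png

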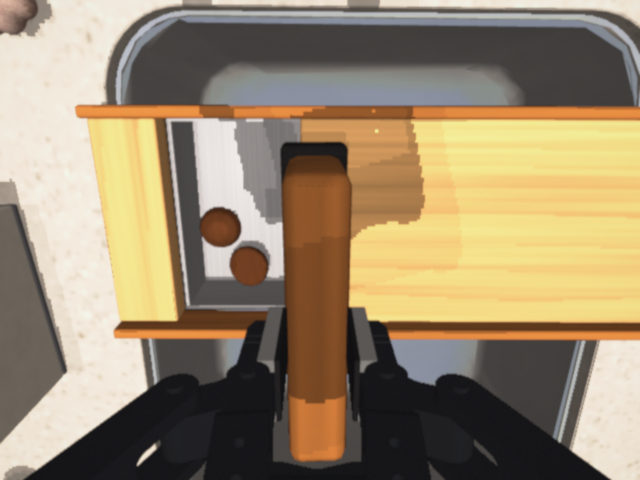

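Both shells lie in the pan at (220,227) and (249,265). Returning the scraper.

>>> arm_command --motion '[-1,-15,6,0,-7,-1,-30,12,0,-14,-1,-45,18,0,-21,-1,-60,24,0,-28,-1,-75,32,0,-35]'

```text
time: 7.47
tool_pos: [501.4, 190.6, 134.2]
orientation: [-0.938, -2.998, 0.001]
contact_force: [-0.6, -0.2, -0.6]
width: 0.259
grip_force: 52.4
```

>>> arm_command --motion '[-1,-15,6,0,-7,-1,-30,12,0,-14,-1,-45,18,0,-21,-1,-60,24,0,-28,-1,-75,32,0,-35]'

```text
time: 7.88
tool_pos: [426.4, 222.5, 134.2]
orientation: [-1.796, -2.578, 0.001]
contact_force: [0.4, -0.4, -1.0]
width: 0.261
grip_force: 52.4
```

>>> arm_command --motion '[-1,-15,6,0,-7,-1,-30,12,0,-14,-1,-41,18,0,-20,-1,-41,18,0,-20,-1,-41,18,0,-20]'

```text
time: 8.3
tool_pos: [386.4, 240.7, 134.3]
orientation: [2.204, 2.238, -0.0]
contact_force: [0.5, -0.2, -0.7]
width: 0.258
grip_force: 52.4
```

>>> arm_command --motion '[-1,-1,0,-35,0,-1,-1,0,-65,0,-1,-1,0,-85,0,-1,-1,0,-95,0,-1,-1,0,-98,0]'

```text
time: 8.72
tool_pos: [385.3, 239.6, 34.6]
orientation: [-2.208, -2.234, 0.004]
contact_force: [-0.2, -0.2, -0.4]
width: 0.263
grip_force: 52.4
```

>>> arm_command --motion '[-1,0,0,-1,0,-1,0,0,-2,0,-1,0,0,-2,0]'

```text
time: 8.97
tool_pos: [386.6, 240.8, 35.0]
orientation: [2.209, 2.233, 0.003]
contact_force: [-1.2, 0.6, -0.6]
width: 0.257
grip_force: 52.4
```

>>> arm_command --motion '[-1,0,0,-1,0,-1,0,0,-2,0,-1,0,0,-2,0,-1,0,0,-2,0]'

```text
time: 9.3
tool_pos: [386.4, 240.7, 33.4]
orientation: [2.21, 2.233, 0.003]
contact_force: [-1.0, -1.6, 12.5]
width: 0.255
grip_force: 54.0
```

Seated. Releasing, then going up toward the worktop waste.

>>> arm_command --motion '[-0.2,0,0,0,0,0.3,0,0,0,0,1,0,0,0,0,1,0,0,0,0,1,0,0,0,0]'

```text
time: 9.72
tool_pos: [385.7, 240.4, 32.1]
orientation: [-2.21, -2.233, 0.0]
contact_force: [0.4, -0.0, -0.7]
width: 0.938
grip_force: 0.0
```

>>> arm_command --motion '[1,0,0,20,0,1,0,0,55,0,1,0,0,95,0,1,0,0,135,0,1,0,-10,175,0]'

```text
time: 10.13
tool_pos: [385.5, 230.9, 209.0]
orientation: [-2.209, -2.233, -0.001]
contact_force: [1.3, 0.7, 0.3]
width: 0.999
grip_force: 0.0
```

>>> arm_command --motion '[1,0,-35,22,0,1,0,-70,44,0,1,0,-105,66,0,1,0,-140,88,0,1,0,-175,110,0]'

```text
time: 10.55
tool_pos: [385.0, 53.9, 318.3]
orientation: [2.209, 2.233, 0.001]
contact_force: [0.8, -0.8, 0.0]
width: 1.004
grip_force: 0.0
```

>>> arm_command --motion '[1,0,-40,0,0,1,0,-80,0,0,1,0,-120,0,0,1,0,-120,0,0,1,0,-120,0,0]'

```text
time: 10.97
tool_pos: [385.3, -66.6, 317.0]
orientation: [-2.216, -2.227, 0.0]
contact_force: [0.5, -0.5, 0.9]
width: 0.996
grip_force: 0.0
```

Run:
```python
from h import *
T=toolT(); print(T.round(2)); im,d=save('wrist','w5'); np.save('pics/w5T.npy',T); save('side','s5')
```

```text
[[ -0.     1.    -0.   385.29]
 [  1.     0.     0.   -66.63]
 [  0.    -0.    -1.   316.98]
 [  0.     0.     0.     1.  ]]
```

View pics/w5.png

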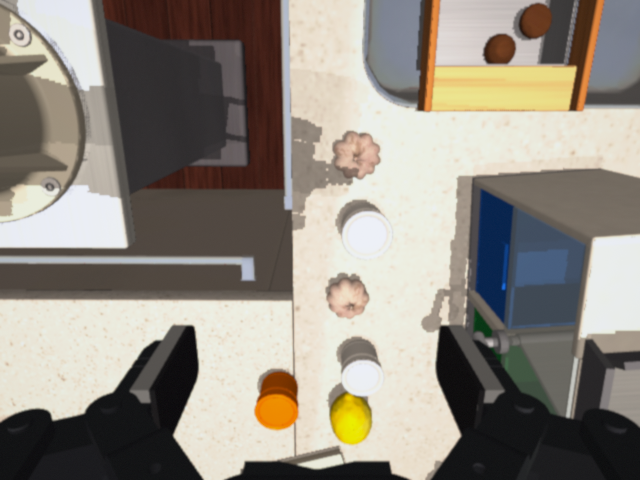

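Five items: garlic (357,154), tin (366,233), garlic (347,296), tin (361,365), lemon (350,418). Orange decoy is at (277,405). Blue bin is on the +y side and green on −y.

Run:
```python
from h import *
T=np.load('pics/w5T.npy'); d=np.load('pics/w5.npy'); w=world('wrist',d,T); im=cv2.imread('pics/w5.png')
v,u=np.mgrid[0:480,0:640]; Z=w[...,2]
for n,b in dict(gA=(325,125,390,185),t2=(335,200,398,262),gB=(320,268,375,325),t1=(335,335,390,396),lem=(325,388,378,448)).items():
    m=(u>b[0])&(u<b[2])&(v>b[1])&(v<b[3])&(Z>8)&(Z<75)&(d>0)
    hi=m&(Z>np.percentile(Z[m],98)-14)
    print(n,rect(w,m),'top',rect(w,hi),Z[m].max().round(0))
np.save('x.npy',0)
d=np.load('pics/s5.npy'); w=world('side',d); im=cv2.imread('pics/s5.png'); X,Y,Z=w[...,0],w[...,1],w[...,2]
box=(X>500)&(X<760)&(Y<0)&(Y>-460)&(d>0)
m=box&(Z>250)&(Z<285); hsv=cv2.cvtColor(im,cv2.COLOR_BGR2HSV)
red=m&(hsv[...,1]>150); col=m&(hsv[...,1]<90)
print('knob',np.median(w[red],0).round(0),red.sum()); print('collar',rect(w,col&(X>575)&(Z>258)),Z[col].max())
f=box&(Y>-110)&(Z>20)&(Z<215); p=w[f]; print('side face fit',np.polyfit(p[:,0],p[:,1],1),p[:,0].min(),p[:,0].max(),len(p))
```

```text
gA (array([428.6, -40.1]), array([50.6, 51.1]), 2.5, 1693) top (array([429.1, -40.6]), array([38. , 38.5]), 44.6, 950) 53.0
t2 (array([ 440.1, -122.9]), array([56. , 55.7]), 41.7, 2267) top (array([ 440.1, -122.9]), array([56. , 55.7]), 41.7, 2015) 55.0
gB (array([ 423.1, -213.9]), array([49.7, 50.8]), 75.0, 1303) top (array([ 423.4, -214.8]), array([40.9, 39.2]), 30.0, 748) 53.0
t1 (array([ 442.5, -321.9]), array([52.5, 79.4]), 0.4, 1884) top (array([ 442.3, -308.5]), array([52.4, 52.6]), 2.2, 1376) 54.0
lem (array([ 431.9, -369.8]), array([92.2, 57.2]), 88.2, 1954) top (array([ 433. , -369.4]), array([93.6, 50.8]), 85.5, 1322) 59.0
knob [ 559. -252.  275.] 57
collar (array([ 657.1, -209. ]), array([155.3, 162.4]), 4.3, 437) 281.66652168194855
side face fit [ 9.63600078e-02 -1.23300054e+02] 570.0925303204709 721.52634151275 3109
```

Run:
```python
import cv2
im=cv2.imread('pics/s5.png')[95:275,230:430]; cv2.imwrite('pics/c5.png',cv2.resize(im,None,fx=3,fy=3,interpolation=cv2.INTER_CUBIC))
```

```text
(no output)
```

View pics/c5.png

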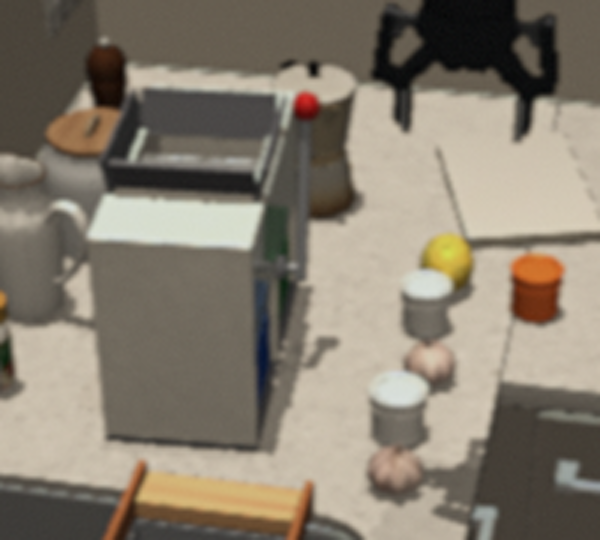

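Sorter is about (657,−210) with yaw 0.08. Knob is at about (558,−258), leaning −y part-way. Metal goes first, so I push the lever fully to −y with shut fingers.

>>> arm_command --motion '[-1,30,-23,0,0,-1,60,-46,0,0,-1,95,-70,0,0,-1,130,-95,0,0,-1,165,-118,0,0]'

```text
time: 11.48
tool_pos: [550.8, -180.1, 316.8]
orientation: [-2.206, -2.236, -0.0]
contact_force: [0.3, 0.7, 1.2]
width: 0.298
grip_force: 0.0
```

>>> arm_command --motion '[-1,0,-5,-20,0,-1,0,-5,-50,0,-1,0,-5,-72,0,-1,0,-5,-72,0,-1,0,-5,-72,0]'

```text
time: 11.9
tool_pos: [548.6, -184.2, 244.3]
orientation: [-2.205, -2.234, 0.002]
contact_force: [0.6, 0.1, 1.1]
width: 0.0
grip_force: 0.0
```

>>> arm_command --motion '[-1,0,-15,0,0,-1,0,-30,0,0,-1,0,-42,0,0,-1,0,-54,0,0,-1,0,-62,0,0]'

```text
time: 12.32
tool_pos: [548.9, -250.5, 245.9]
orientation: [2.211, 2.23, 0.0]
contact_force: [0.5, 0.8, 0.2]
width: -0.001
grip_force: 0.2
```

>>> arm_command --motion '[-1,0,-6,0,0,-1,0,-12,0,0,-1,0,-15,0,0,-1,0,-18,0,0]'

```text
time: 12.65
tool_pos: [548.6, -266.7, 245.1]
orientation: [-2.21, -2.232, -0.0]
contact_force: [-0.3, 1.2, 0.3]
width: 0.001
grip_force: 0.2
```

>>> arm_command --motion '[-1,0,-3,0,0,-1,0,-6,0,0,-1,0,-8,0,0,-1,0,-8,0,0]'

```text
time: 12.98
tool_pos: [548.8, -274.7, 245.1]
orientation: [2.21, 2.232, -0.0]
contact_force: [-0.5, -0.0, 0.6]
width: 0.004
grip_force: 0.2
```

```bash
cat >> h.py <<'E'
def knob(f):
    im,d=save('side',f); w=world('side',d); h=cv2.cvtColor(im,cv2.COLOR_RGB2HSV)
    m=(d>0)&(abs(w[...,0]-555)<45)&(abs(w[...,1]+215)<140)&(w[...,2]>235)&(w[...,2]<290)&(h[...,1]>150)&((h[...,0]<8)|(h[...,0]>172))
    v,u=np.nonzero(m); print('knob',np.median(w[m],0).round(0),m.sum(),'px',u.mean().round(1),v.mean().round(1))
E
python3 -c "
from h import *
knob('k1')"
```

```text
knob [ 559. -266.  268.] 50 px 332.2 129.8
```

>>> arm_command --motion '[-1,0,-4,0,0,-1,0,-8,0,0,-1,0,-8,0,0]'

```text
time: 13.28
tool_pos: [548.8, -283.1, 245.1]
orientation: [2.21, 2.232, -0.0]
contact_force: [0.2, 0.2, 0.7]
width: 0.006
grip_force: 0.2
```

```bash
python3 -c "
from h import *
knob('k2')"
```

```text
knob [ 559. -264.  270.] 52 px 332.4 129.6
```

Run:
```python
from h import *
c=env.camera_info('side')
for y0 in (-213,-219,-225):
  for q in (-.5,-.3,-.1):
    y=y0+160*np.sin(q);x=558-160*np.sin(q)*.08; p=c['camera_from_world']@[x,y,115+160*np.cos(q),1]
    print(y0,q,(c['cx']+c['fx']*p[0]/-p[2]).round(1),(c['cy']-c['fy']*p[1]/-p[2]).round(1))
T=toolT(); im,d=save('wrist','w6'); np.save('pics/w6T.npy',T)
```

```text
-213 -0.5 332.4 129.9
-213 -0.3 331.1 130.7
-213 -0.1 329.6 133.9
-219 -0.5 332.8 128.9
-219 -0.3 331.5 129.8
-219 -0.1 330.1 132.9
-225 -0.5 333.3 128.0
-225 -0.3 331.9 128.8
-225 -0.1 330.5 132.0
```

View pics/w6.png

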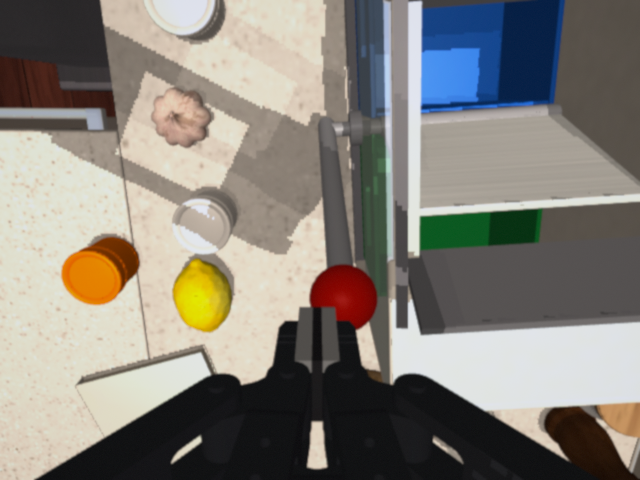

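The lever leans far to −y and the flap covers green, leaving blue open. Checking the knob's position by depth.

Run:
```python
from h import *
T=np.load('pics/w6T.npy'); d=np.load('pics/w6.npy'); w=world('wrist',d,T); im=cv2.imread('pics/w6.png')
h=cv2.cvtColor(im,cv2.COLOR_BGR2HSV); m=(h[...,1]>200)&((h[...,0]<5)|(h[...,0]>175))&(d>0)&(w[...,2]>200)
print(rect(w,m),w[m][:,2].max(),w[m][:,2].min()); 
for u,v in ((317,320),(330,130),(335,220),(400,310),(400,20),(425,320),(425,215),(420,270),(600,265)): print(u,v,w[v,u].round(0))
```

```text
(array([ 560.3, -271.2]), array([19.3, 25.7]), 67.9, 2792) 279.2580703159882 260.9286297866571
317 320 [ 549. -271.  290.]
330 130 [ 557. -218.  127.]
335 220 [ 557. -254.  224.]
400 310 [ 583. -281.  264.]
400 20 [ 575. -174.  264.]
425 320 [ 595. -287.  261.]
425 215 [ 604. -254.  212.]
420 270 [ 597. -274.  238.]
600 265 [ 679. -270.  240.]
```

Knob is at about (560,−273), roughly −0.36 rad, short of the stop; the finger slid past at x=549. Retrying centred at x≈560.

>>> arm_command --motion '[-1,-10,0,20,0,-1,-10,10,52,0,-1,0,50,52,0,-1,10,75,52,0,-1,11,75,30,0]'

```text
time: 13.8
tool_pos: [563.4, -204.4, 279.7]
orientation: [2.203, 2.23, 0.008]
contact_force: [0.3, -0.6, 1.0]
width: 0.003
grip_force: 0.0
```

>>> arm_command --motion '[-1,0,0,-20,0,-1,0,0,-37,0,-1,0,-10,-37,0,-1,0,-22,-37,0,-1,0,-34,-37,0]'

```text
time: 14.22
tool_pos: [560.3, -243.0, 239.3]
orientation: [2.209, 2.232, 0.0]
contact_force: [-0.2, 0.6, 0.7]
width: -0.003
grip_force: 0.0
```

>>> arm_command --motion '[-1,0,-6,0,0,-1,0,-12,0,0,-1,0,-18,0,0,-1,0,-22,0,0,-1,0,-26,0,0]'

```text
time: 14.63
tool_pos: [559.8, -267.9, 238.4]
orientation: [2.211, 2.232, 0.0]
contact_force: [-0.2, -0.0, 0.9]
width: -0.002
grip_force: 0.2
```

>>> arm_command --motion '[-1,0,-3,0,0,-1,0,-6,0,0,-1,0,-6,0,0]'

```text
time: 14.88
tool_pos: [559.8, -273.8, 238.1]
orientation: [2.21, 2.232, -0.0]
contact_force: [-0.3, 0.1, -0.1]
width: -0.004
grip_force: 0.0
```

>>> arm_command --motion '[-1,0,-3,0,0,-1,0,-5,0,0,-1,0,-7,0,0,-1,0,-7,0,0]'

```text
time: 15.22
tool_pos: [559.8, -280.7, 238.1]
orientation: [2.21, 2.232, -0.0]
contact_force: [0.3, -1.4, 0.1]
width: -0.0
grip_force: 0.1
```

```bash
cat >> h.py <<'E'
def wknob(f):
    T=toolT(); im,d=save('wrist',f); np.save('pics/'+f+'T.npy',T); w=world('wrist',d,T)
    h=cv2.cvtColor(im,cv2.COLOR_RGB2HSV); m=(h[...,1]>200)&((h[...,0]<5)|(h[...,0]>175))&(d>0)&(w[...,2]>200)
    print(T[:3,3].round(0),rect(w,m),w[m][:,2].max(),w[m][:,2].min())
E
python3 -c "
from h import *
wknob('w7')"
```

```text
[ 560. -281.  238.] (array([ 560.4, -280.3]), array([21.2,  5.5]), 2.4, 89) 261.70051866006725 253.3125338910758
```

>>> arm_command --motion '[-1,0,-3,0,0,-1,0,-6,0,0,-1,0,-8,0,0,-1,0,-8,0,0]'

```text
time: 15.6
tool_pos: [559.8, -288.9, 238.1]
orientation: [2.21, 2.232, -0.0]
contact_force: [-0.1, -0.3, 0.4]
width: -0.001
grip_force: 0.3
```

>>> arm_command --motion '[-1,0,-2,0,0,-1,0,-4,0,0,-1,0,-4,0,0]'

```text
time: 15.85
tool_pos: [559.7, -292.8, 238.1]
orientation: [2.21, 2.232, -0.0]
contact_force: [0.1, -0.2, -0.5]
width: -0.001
grip_force: 0.2
```

>>> arm_command --motion '[-1,0,30,0,0,-1,0,60,0,0,-1,0,80,20,0,-1,0,80,60,0,-1,0,80,60,0]'

```text
time: 16.27
tool_pos: [562.6, -212.2, 305.0]
orientation: [2.203, 2.229, 0.006]
contact_force: [1.1, -0.4, 1.2]
width: -0.0
grip_force: 0.0
```

```bash
python3 -c "
from h import *
knob('k3');wknob('w8')"
```

```text
knob [ 560. -283.  262.] 53 px 332.9 128.9Traceback (most recent call last):
  File "<string>", line 3, in <module>
    knob('k3');wknob('w8')
               ~~~~~^^^^^^
  File "h.py", line 21, in wknob
    print(T[:3,3].round(0),rect(w,m),w[m][:,2].max(),w[m][:,2].min())
                                     ~~~~~~~~~~~~~^^
    return umr_maximum(a, axis, None, out, keepdims, initial, where)
ValueError: zero-size array to reduction operation maximum which has no identity
```

Knob is now at −0.5 by side-camera pixel. Moving over the first tin.

>>> arm_command --motion '[0,-25,10,0,0,0.5,-52,28,0,0,1,-80,50,-20,0,1,-105,75,-45,0,1,-120,90,-70,0]'

```text
time: 16.78
tool_pos: [437.0, -121.2, 226.8]
orientation: [-2.211, -2.231, 0.0]
contact_force: [1.2, -0.1, -0.7]
width: 0.707
grip_force: 0.0
```

>>> arm_command --motion '[1,0,0,0,0,1,0,0,0,0]'

```text
time: 16.95
tool_pos: [437.7, -121.7, 226.4]
orientation: [-2.207, -2.231, 0.003]
contact_force: [0.3, 0.0, 1.0]
width: 0.979
grip_force: 0.0
```

```bash
cat >> h.py <<'E'
def items(f,zc=8):
    T=toolT(); im,d=save('wrist',f); np.save('pics/'+f+'T.npy',T); w=world('wrist',d,T); h=cv2.cvtColor(im,cv2.COLOR_RGB2HSV)
    X,Y,Z=w[...,0],w[...,1],w[...,2]
    m=((d>0)&(Z>20)&(Z<70)&(X>380)&(X<520)&(Y<5)&(Y>-450)).astype(np.uint8)
    m=cv2.morphologyEx(m,cv2.MORPH_OPEN,np.ones((3,3),np.uint8))
    n,l,s,c=cv2.connectedComponentsWithStats(m)
    print('tcp',T[:3,3].round(1))
    for i in range(1,n):
        if s[i,4]<150: continue
        k=l==i; zt=np.percentile(Z[k],95); t=k&(Z>zt-13)
        print(rect(w,t),'ztop',zt.round(0),'px',c[i].round(0),'hsv',np.median(h[k],0),'edge',s[i,0]==0 or s[i,1]==0 or s[i,0]+s[i,2]>=640)
E
python3 -c "
from h import *
items('i1')"
```

```text
tcp [ 437.7 -121.7  226.4]
(array([429.4, -40.4]), array([42.6, 42.1]), 0.9, 2059) ztop 45.0 px [308. 103.] hsv [ 11.  68. 198.] edge False
(array([ 440.2, -123. ]), array([55.8, 55.4]), 2.3, 3361) ztop 54.0 px [321. 205.] hsv [ 15.  35. 172.] edge False
(array([ 424.1, -215.3]), array([43. , 42.5]), 79.6, 1366) ztop 44.0 px [302. 289.] hsv [ 11.  66. 213.] edge False
(array([ 436.8, -347.8]), array([131.1,  53.5]), 81.4, 3717) ztop 56.0 px [315. 409.] hsv [ 27.   43.5 231. ] edge False
```

>>> arm_command --motion '[1,2,-1,-41,0,1,2,-1,-82,0,1,2,-1,-120,0,1,2,-1,-155,0,1,2,-1,-180,0]'

```text
time: 17.42
tool_pos: [442.5, -124.3, 46.0]
orientation: [-2.211, -2.232, 0.0]
contact_force: [-0.2, 0.3, -0.7]
width: 1.002
grip_force: 0.0
```

>>> arm_command --motion '[1,0,0,-18,0,1,0,0,-30,0,1,0,0,-30,0,-1,0,0,-30,0,-1,0,0,-30,0]' --squeeze 40

```text
time: 17.83
tool_pos: [443.3, -124.2, 18.9]
orientation: [2.21, 2.231, 0.001]
contact_force: [0.0, -0.3, -0.1]
width: 0.751
grip_force: 0.0
```

>>> arm_command --motion '[-1,0,0,0,0,-1,0,0,0,0,-1,0,0,0,0,-1,0,0,0,0,-1,0,0,0,0]'

```text
time: 18.25
tool_pos: [443.3, -124.1, 21.5]
orientation: [2.208, 2.231, 0.002]
contact_force: [-2.6, 0.3, 29.0]
width: 0.008
grip_force: 14.7
```

>>> arm_command --motion '[-1,0,0,40,0,-1,0,0,81,0,-1,0,0,122,0,-1,0,0,163,0,-1,0,0,204,0]'

```text
time: 18.67
tool_pos: [441.5, -123.3, 225.3]
orientation: [2.209, 2.231, 0.002]
contact_force: [1.2, -0.6, -0.9]
width: 0.001
grip_force: 0.0
```

```bash
python3 -c "
from h import *
items('i2'); print(env.state()['width'])"
```

```text
tcp [ 441.5 -123.3  225.3]
(array([429.2, -40.5]), array([42.3, 43.8]), 43.2, 2085) ztop 45.0 px [303. 101.] hsv [ 11.  68. 204.] edge False
(array([ 440.8, -123. ]), array([56. , 55.9]), 45.0, 3394) ztop 54.0 px [315. 203.] hsv [ 15.  35. 176.] edge False
(array([ 423.8, -214.6]), array([43.7, 42.4]), 81.5, 1334) ztop 44.0 px [297. 287.] hsv [ 12.  65. 218.] edge False
(array([ 443.3, -387.5]), array([52.7, 18.2]), 89.7, 578) ztop 56.0 px [316. 445.] hsv [ 27. 253. 233.] edge False
-0.004001454489294839
```

View pics/i2.png

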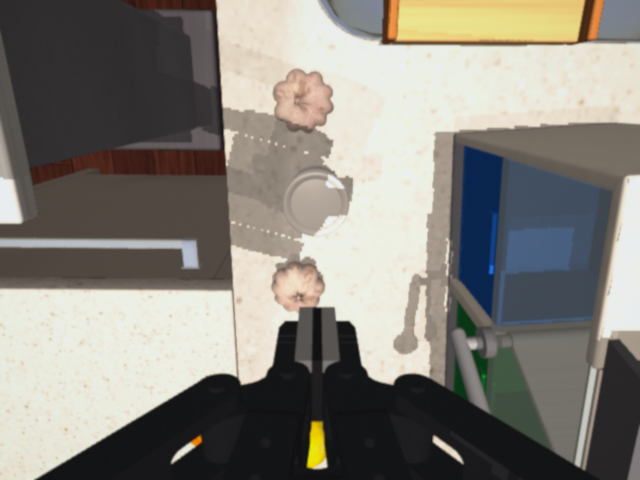

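The tin still stands at (315,203), untouched, with the fingers shut at (317,310). The grasp missed, so I check where the fingertips really are in the depth image.

Run:
```python
from h import *
np.set_printoptions(suppress=True)
for f in ('i1','i2'):
    T=np.load(f'pics/{f}T.npy'); d=np.load(f'pics/{f}.npy'); w=world('wrist',d,np.eye(4))
    m=(d>0)&(w[...,2]>-70)&(w[...,2]<60); p=w[m]
    print(f,len(p),p.min(0).round(0),p.max(0).round(0)); q=p[p[:,2]>p[:,2].max()-6]; print(q.min(0).round(1),q.max(0).round(1))
T=np.load('pics/w2T.npy'); d=np.load('pics/w2.npy'); w=world('wrist',d,np.eye(4))
for u,v in ((270,340),(360,340),(275,400),(365,400),(270,315)): print(u,v,w[v,u].round(0))
```

```text
i1 31415 [-102.  -56.  -70.] [ 56. 176.  60.]
[-101.7  129.7   54. ] [ 56.  176.4  60. ]
i2 38461 [-133.  -14.  -70.] [ 58. 176.  60.]
[-132.5  115.5   54. ] [ 58.1 176.1  60. ]
270 340 [ 12. -15. -59.]
360 340 [ 12.  14. -59.]
275 400 [ -3. -13. -69.]
365 400 [ 12.  12. -88.]
270 315 [ 11. -17. -41.]
```

Run:
```python
from h import *
np.set_printoptions(suppress=True)
d=np.load('pics/i2.npy'); w=world('wrist',d,np.eye(4))
for v in (300,306,308,309,310,312,316,330,360): print(v,w[v,308].round(1),w[v,327].round(1))
d=np.load('pics/w1.npy'); w=world('wrist',d,np.eye(4))
for u,v in ((470,328),(470,335),(480,340),(465,330),(175,335)): print(u,v,w[v,u].round(1))
```

```text
300 [-95.4  -8.4 185.2] [-115.8   10.7  226. ]
306 [-104.8   -8.6  191.1] [-123.    10.8  226.5]
308 [ 11.5  -3.1 -36.3] [ 11.8   3.9 -36.7]
309 [ 11.7  -3.1 -37.5] [ 11.4   3.9 -36.8]
310 [ 11.7  -3.1 -38.2] [ 11.6   3.8 -37.9]
312 [ 11.8  -3.  -39.8] [ 11.6   3.8 -39.5]
316 [ 11.4  -3.  -42.1] [ 12.    3.7 -43.1]
330 [ 12.   -2.8 -52.8] [ 11.7   3.5 -52.2]
360 [ 11.3  -2.5 -68.7] [ 11.5   3.1 -68.9]
470 328 [-200.8  202.3  314.3]
470 335 [-211.6  203.7  314.7]
480 340 [-218.7  217.6  313.8]
465 330 [ 11.5  49.4 -51.8]
175 335 [ 11.6 -46.  -55.1]
```

The fingertips are really 36 mm behind the reported TCP (50 mm when open). That explains the miss, so I descend accordingly.

>>> arm_command --motion '[1,0,0,-30,0,1,0,0,-60,0,1,0,0,-90,0,1,0,0,-120,0,1,0,0,-150,0]'

```text
time: 19.13
tool_pos: [442.3, -123.6, 72.0]
orientation: [2.209, 2.231, 0.002]
contact_force: [0.6, 0.1, -0.7]
width: 0.709
grip_force: 0.0
```

>>> arm_command --motion '[1,0,0,-30,0,1,0,0,-60,0,1,0,0,-85,0,1,0,0,-105,0,1,0,0,-105,0]'

```text
time: 19.55
tool_pos: [439.9, -122.9, -35.2]
orientation: [-2.208, -2.23, 0.003]
contact_force: [-1.2, 0.3, -0.4]
width: 1.001
grip_force: 0.0
```

>>> arm_command --motion '[-1,0,0,0,0,-1,0,0,0,0,-1,0,0,0,0,-1,0,0,0,0,-1,0,0,0,0]' --squeeze 40

```text
time: 19.97
tool_pos: [443.1, -123.8, -31.1]
orientation: [2.208, 2.231, 0.002]
contact_force: [-0.7, 0.8, 4.1]
width: 0.62
grip_force: 40.3
```

>>> arm_command --motion '[-1,0,0,0,0,-1,0,0,0,0]'

```text
time: 20.13
tool_pos: [443.1, -123.8, -31.1]
orientation: [2.208, 2.231, 0.002]
contact_force: [-1.0, -0.5, 4.8]
width: 0.623
grip_force: 40.3
```

>>> arm_command --motion '[-1,0,0,40,0,-1,0,0,81,0,-1,0,0,122,0,-1,0,0,163,0,-1,0,0,204,0]'

```text
time: 20.55
tool_pos: [441.5, -123.3, 174.7]
orientation: [2.209, 2.231, 0.002]
contact_force: [1.1, -0.3, -1.0]
width: 0.624
grip_force: 42.3
```

>>> arm_command --motion '[-1,0,0,40,0,-1,0,0,78,0,-1,10,-4,96,0,-1,45,-18,96,0,-1,80,-32,96,0]'

```text
time: 20.97
tool_pos: [523.1, -155.8, 271.6]
orientation: [2.206, 2.228, 0.005]
contact_force: [0.6, -0.4, -1.6]
width: 0.626
grip_force: 42.3
```

>>> arm_command --motion '[-1,35,-14,0,0,-1,70,-28,0,0,-1,105,-43,0,0,-1,134,-54,0,0,-1,134,-54,0,0]'

```text
time: 21.38
tool_pos: [659.9, -211.2, 267.7]
orientation: [2.208, 2.23, 0.002]
contact_force: [-2.5, -0.3, -0.8]
width: 0.619
grip_force: 42.4
```

Run:
```python
from h import *
s=env.state(); print(s['tool_pos'],s['width'],s['grip_force'])
T=toolT(); im,d=save('wrist','h1'); np.save('pics/h1T.npy',T); knob('k4'); print(T.round(3))
```

```text
[ 659.88438135 -211.1842595   267.65892183] 0.618548366035155 42.36693877929383
knob [ 561. -284.  263.] 53 px 332.9 128.9
[[-1.00000e-02  1.00000e+00  3.00000e-03  6.59884e+02]
 [ 1.00000e+00  1.00000e-02 -1.00000e-03 -2.11184e+02]
 [-1.00000e-03  3.00000e-03 -1.00000e+00  2.67659e+02]
 [ 0.00000e+00  0.00000e+00  0.00000e+00  1.00000e+00]]
```

View pics/h1.png

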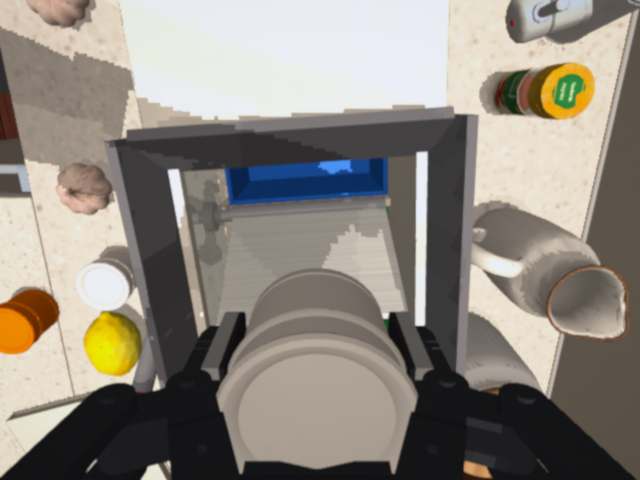

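Tin held over the hopper; the flap slopes to the blue bin. Collar top corners are at (108,141) and (476,115).

Run:
```python
from h import *
T=np.load('pics/h1T.npy'); d=np.load('pics/h1.npy'); w=world('wrist',d,T)
for u,v in ((112,142),(130,137),(300,122),(470,116),(472,118),(118,250),(468,250),(143,350)): print(u,v,w[v,u].round(0))
```

```text
112 142 [ 575. -144.  264.]
130 137 [ 583. -142.  265.]
300 122 [ 659. -127.  442.]
470 116 [ 722. -133.  264.]
472 118 [ 722. -134.  265.]
118 250 [ 442. -285.    6.]
468 250 [ 728. -191.  264.]
143 350 [ 557. -270.  225.]
```

>>> arm_command --motion '[-1,-4,0,-20,0,-1,-4,0,-38,0,-1,-4,0,-38,0,-1,-4,0,-38,0,-1,-4,0,-38,0]'

```text
time: 21.9
tool_pos: [651.8, -209.3, 231.0]
orientation: [2.209, 2.232, 0.001]
contact_force: [-0.1, 0.2, -0.7]
width: 0.619
grip_force: 42.4
```

>>> arm_command --motion '[1,0,0,0,0,1,0,0,0,0,1,0,0,0,0,1,0,0,0,0,1,0,0,0,0]'

```text
time: 22.32
tool_pos: [651.9, -209.4, 229.4]
orientation: [2.21, 2.232, 0.0]
contact_force: [-0.4, -0.8, -0.5]
width: 1.001
grip_force: 0.0
```

>>> arm_command --motion '[1,0,0,20,0,1,0,0,50,0,1,0,0,50,0,1,0,0,50,0,1,0,0,50,0]'

```text
time: 22.73
tool_pos: [651.6, -209.3, 278.9]
orientation: [-2.21, -2.232, 0.0]
contact_force: [-0.5, 0.0, -0.0]
width: 0.999
grip_force: 0.0
```

>>> arm_command --motion '[1,-30,-10,0,0,1,-65,-25,0,0,1,-105,-25,0,0,1,-140,-25,0,0,1,-180,-25,0,0]'

```text
time: 23.15
tool_pos: [469.7, -234.1, 277.5]
orientation: [-2.209, -2.231, 0.001]
contact_force: [-0.5, -1.2, 0.3]
width: 0.998
grip_force: 0.0
```

>>> arm_command --motion '[1,-33,0,0,0,1,-33,0,-35,0,1,-33,0,-45,0,1,-33,0,-45,0]'

```text
time: 23.48
tool_pos: [436.7, -233.3, 231.1]
orientation: [-2.207, -2.228, 0.002]
contact_force: [-0.1, -0.5, -0.4]
width: 0.996
grip_force: 0.0
```

```bash
python3 -c "
from h import *
items('i3'); knob('k5')"
```

```text
tcp [ 436.7 -233.3  231.1]
(array([ 423.4, -214.9]), array([45.1, 42.6]), 31.1, 1736) ztop 44.0 px [304. 176.] hsv [ 11.  68. 119.] edge False
(array([ 442.6, -309.1]), array([52.8, 53. ]), 1.3, 2508) ztop 53.0 px [324. 280.] hsv [109.  13. 226.] edge False
(array([ 432.8, -390. ]), array([49.8, 62.4]), 14.8, 2056) ztop 57.0 px [312. 347.] hsv [ 25. 255. 218.] edge False
knob [ 561. -285.  261.] 50 px 332.9 129.0
```

View pics/i3.png

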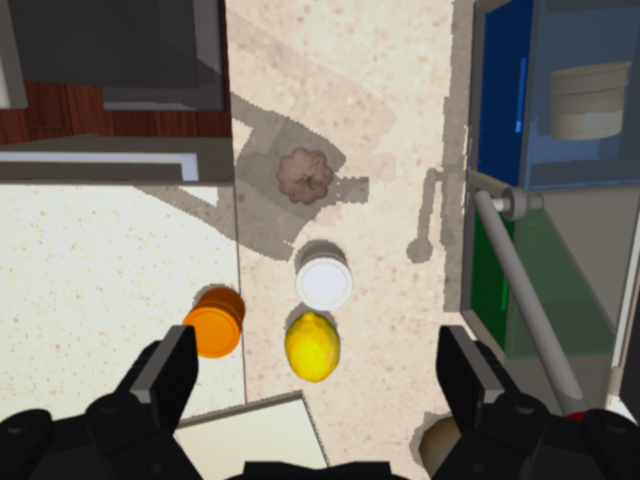

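Tin lies in the blue bin (seen at (590,100)). Next tin (442.6,−309).

>>> arm_command --motion '[1,3,-25,-20,0,1,5,-50,-50,0,1,5,-76,-80,0,1,5,-76,-120,0,1,5,-76,-155,0]'

```text
time: 24.0
tool_pos: [445.5, -312.3, 78.1]
orientation: [2.21, 2.23, 0.0]
contact_force: [-1.0, 0.2, -0.9]
width: 1.002
grip_force: 0.0
```

>>> arm_command --motion '[1,0,0,-30,0,1,0,0,-60,0,1,0,0,-85,0,1,0,0,-107,0,1,0,0,-107,0]'

```text
time: 24.42
tool_pos: [442.9, -309.2, -31.4]
orientation: [-2.206, -2.229, 0.001]
contact_force: [-0.5, 1.2, -0.7]
width: 1.004
grip_force: 0.0
```

>>> arm_command --motion '[-1,0,0,0,0,-1,0,0,0,0,-1,0,0,0,0,-1,0,0,0,0,-1,0,0,0,0]'

```text
time: 24.83
tool_pos: [445.4, -311.3, -26.0]
orientation: [2.208, 2.23, 0.001]
contact_force: [0.8, 1.1, 7.7]
width: 0.599
grip_force: 41.3
```

>>> arm_command --motion '[-1,0,0,0,0,-1,0,0,0,0]'

```text
time: 25.0
tool_pos: [445.3, -311.3, -26.0]
orientation: [2.208, 2.23, 0.001]
contact_force: [2.0, 1.6, 8.0]
width: 0.598
grip_force: 41.3
```

>>> arm_command --motion '[-1,0,0,40,0,-1,0,0,81,0,-1,0,0,122,0,-1,0,0,163,0,-1,0,0,204,0]'

```text
time: 25.42
tool_pos: [443.4, -310.2, 179.1]
orientation: [2.21, 2.232, 0.0]
contact_force: [1.4, -0.3, -1.4]
width: 0.597
grip_force: 42.4
```

>>> arm_command --motion '[-1,0,0,40,0,-1,0,0,80,0,-1,0,10,100,0,-1,15,45,100,0,-1,40,75,100,0]'

```text
time: 25.83
tool_pos: [483.1, -235.4, 279.3]
orientation: [2.211, 2.226, 0.002]
contact_force: [1.3, -0.2, -0.9]
width: 0.596
grip_force: 42.4
```

>>> arm_command --motion '[-1,38,6,0,0,-1,76,12,0,0,-1,114,18,0,0,-1,150,24,0,0,-1,171,25,0,0]'

```text
time: 26.25
tool_pos: [657.8, -208.9, 276.6]
orientation: [2.208, 2.233, 0.002]
contact_force: [-1.1, 0.2, -1.2]
width: 0.599
grip_force: 42.4
```

>>> arm_command --motion '[-1,0,0,0,0,-1,0,0,-20,0,-1,0,0,-46,0,-1,0,0,-46,0,-1,0,0,-46,0]'

```text
time: 26.67
tool_pos: [653.2, -210.2, 229.6]
orientation: [-2.209, -2.23, 0.002]
contact_force: [0.2, -0.4, 0.3]
width: 0.598
grip_force: 42.4
```

>>> arm_command --motion '[1,0,0,0,0,1,0,0,0,0,1,0,0,0,0,1,0,0,0,0,1,0,0,0,0]'

```text
time: 27.08
tool_pos: [655.0, -210.6, 231.1]
orientation: [2.21, 2.232, 0.001]
contact_force: [-0.6, -0.0, -0.2]
width: 1.001
grip_force: 0.0
```

>>> arm_command --motion '[1,0,0,20,0,1,0,0,55,0,1,0,0,90,0,1,0,0,90,0,1,0,0,90,0]'

```text
time: 27.5
tool_pos: [656.0, -210.8, 323.2]
orientation: [2.207, 2.229, 0.004]
contact_force: [-0.5, 0.9, -1.2]
width: 1.001
grip_force: 0.0
```

```bash
cat >> h.py <<'E'
def bins(f):
    T=toolT(); im,d=save('wrist',f); np.save('pics/'+f+'T.npy',T); w=world('wrist',d,T)
    m=(d>0)&(abs(w[...,0]-655)<70)&(w[...,2]<115)&(w[...,2]>20)&(abs(w[...,1]+210)<140)
    h=cv2.cvtColor(im,cv2.COLOR_RGB2HSV); n,l,s,c=cv2.connectedComponentsWithStats((m&(h[...,1]<70)).astype(np.uint8))
    for i in range(1,n):
        if s[i,4]>150: k=l==i; print('bin obj',np.median(w[k],0).round(0),s[i,4],np.median(h[k],0))
E
python3 -c "
from h import *
print(toolT()[:3,3]); bins('b1')"
```

```text
[ 655.99664907 -210.80718324  323.23341386]
bin obj [ 718. -205.  104.] 407 [19. 37. 96.]
bin obj [ 617. -187.   63.] 637 [ 15.  34. 115.]
```

Run:
```python
from h import *
d=np.load('pics/k5.npy'); w=world('side',d); X,Y,Z=w[...,0],w[...,1],w[...,2]
m=(d>0)&(X>480)&(X<640)&(Y<-300)&(Y>-600)&(Z>15)&(Z<260); p=w[m]
for z in range(15,260,35):
    q=p[(p[:,2]>=z)&(p[:,2]<z+35)&(p[:,0]<600)]
    if len(q): print(z,len(q),np.percentile(q,[2,98],axis=0).round(0)[:,:2].tolist())
```

```text
15 128 [[570.0, -543.0], [600.0, -304.0]]
50 104 [[576.0, -547.0], [600.0, -354.0]]
85 105 [[573.0, -551.0], [600.0, -321.0]]
120 172 [[568.0, -579.0], [599.0, -314.0]]
155 46 [[581.0, -558.0], [600.0, -311.0]]
190 27 [[589.0, -350.0], [594.0, -300.0]]
225 24 [[590.0, -359.0], [599.0, -302.0]]
```

>>> arm_command --motion '[-1,-30,-33,0,0,-1,-60,-65,0,0,-1,-85,-100,0,0,-1,-100,-134,0,0,-1,-100,-134,-30,0]'

```text
time: 27.97
tool_pos: [553.1, -351.2, 294.1]
orientation: [2.209, 2.223, -0.002]
contact_force: [-0.0, -0.6, 0.6]
width: 0.296
grip_force: 0.0
```

>>> arm_command --motion '[-1,0,0,-35,0,-1,0,0,-70,0,-1,0,0,-90,0,-1,0,0,-90,0,-1,0,0,-90,0]'

```text
time: 28.38
tool_pos: [553.6, -343.7, 198.3]
orientation: [-2.208, -2.23, 0.001]
contact_force: [-0.3, 0.3, 1.8]
width: -0.002
grip_force: 0.0
```

>>> arm_command --motion '[-1,0,20,0,0,-1,0,36,0,0,-1,0,50,0,0,-1,0,65,0,0,-1,-1,80,0,0]'

```text
time: 28.8
tool_pos: [554.4, -263.1, 201.3]
orientation: [2.208, 2.232, 0.001]
contact_force: [0.6, -0.9, 0.3]
width: 0.002
grip_force: 0.0
```

>>> arm_command --motion '[-1,-1,15,0,0,-1,-1,30,0,0,-1,-2,45,0,0,-1,-2,60,0,0,-1,-3,75,0,0]'

```text
time: 29.22
tool_pos: [550.6, -187.8, 199.9]
orientation: [-2.21, -2.233, 0.0]
contact_force: [-0.0, -1.6, -0.9]
width: 0.0
grip_force: 0.4
```

>>> arm_command --motion '[-1,0,6,0,0,-1,0,10,0,0,-1,0,12,0,0,-1,0,12,0,0]'

```text
time: 29.55
tool_pos: [550.9, -177.2, 200.1]
orientation: [2.21, 2.233, 0.0]
contact_force: [-0.6, 0.2, -0.7]
width: -0.002
grip_force: 0.0
```

```bash
python3 -c "
from h import *
knob('k6')
c=env.camera_info('side')
for q in (.5,.4,.3):
    y=-218+160*np.sin(q);x=558-160*np.sin(q)*.08; p=c['camera_from_world']@[x,y,115+160*np.cos(q),1]
    print(q,(c['cx']+c['fx']*p[0]/-p[2]).round(1),(c['cy']-c['fy']*p[1]/-p[2]).round(1))"
```

```text
knob [ 549. -139.  263.] 71 px 326.6 153.1
0.5 325.6 155.5
0.4 326.3 150.6
0.3 327.0 146.1
```

>>> arm_command --motion '[-1,0,4,0,0,-1,0,7,0,0,-1,0,9,0,0,-1,0,9,0,0]'

```text
time: 29.93
tool_pos: [550.9, -170.3, 200.3]
orientation: [2.208, 2.231, -0.004]
contact_force: [-0.6, -9.4, -0.4]
width: 0.003
grip_force: 3.9
```

>>> arm_command --motion '[-1,0,2,0,0,-1,0,4,0,0,-1,0,4,0,0]'

```text
time: 30.18
tool_pos: [551.0, -169.6, 200.4]
orientation: [2.204, 2.228, -0.009]
contact_force: [-1.0, -23.5, -2.9]
width: 0.001
grip_force: 9.7
```

```bash
python3 -c "
from h import *
knob('k7')"
```

```text
knob [ 548. -133.  262.] 70 px 326.1 155.1
```

At the stop. Backing off and looking at the remaining waste.

>>> arm_command --motion '[-1,0,-25,0,0,-1,-5,-35,15,0,-1,-35,-35,35,0,-1,-70,-20,35,0,-0.5,-100,0,35,0]'

```text
time: 30.65
tool_pos: [449.9, -165.2, 235.7]
orientation: [2.212, 2.229, 0.001]
contact_force: [-0.0, 0.9, -0.2]
width: 0.125
grip_force: 0.0
```

>>> arm_command --motion '[1,-15,20,0,0,1,-25,20,0,0,1,-25,20,0,0,1,-25,20,0,0]'

```text
time: 30.98
tool_pos: [426.4, -144.9, 235.6]
orientation: [2.209, 2.232, 0.001]
contact_force: [-0.0, -0.2, 0.1]
width: 0.707
grip_force: 0.0
```

```bash
python3 -c "
from h import *
items('i4'); knob('k8')
T=np.load('pics/i4T.npy'); d=np.load('pics/i4.npy'); w=world('wrist',d,T)"
```

```text
tcp [ 426.4 -144.9  235.6]
(array([429.2, -40.6]), array([42.8, 42.7]), 38.7, 2117) ztop 45.0 px [320.  75.] hsv [ 11.  67. 208.] edge False
(array([ 423.7, -214.8]), array([42. , 43.5]), 22.5, 1373) ztop 44.0 px [313. 264.] hsv [ 11.  66. 214.] edge False
(array([ 431.9, -386.8]), array([48.6, 59.8]), 1.4, 1676) ztop 57.0 px [320. 413.] hsv [ 26. 255. 232.] edge False
knob [ 549. -133.  262.] 70 px 325.9 155.0
```

View pics/i4.png

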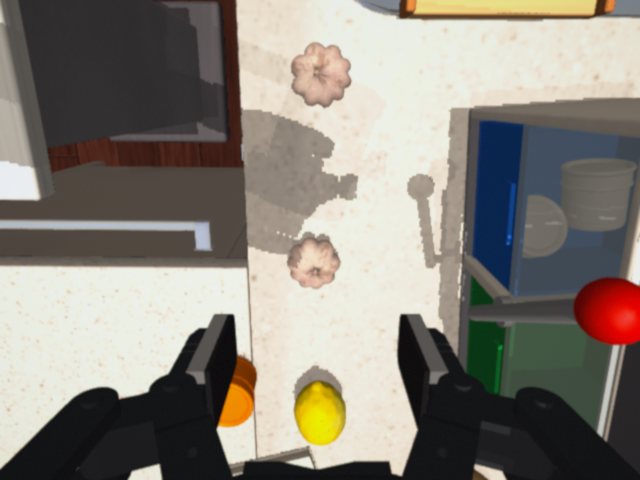

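Both tins are in the blue bin (538,225) and (597,193). Now garlic B at (423.7,−214.8).

>>> arm_command --motion '[1,-2,-25,-20,0,1,-3,-50,-50,0,1,-3,-70,-85,0,1,-3,-70,-125,0,1,-3,-70,-160,0]'

```text
time: 31.5
tool_pos: [423.5, -216.2, 73.0]
orientation: [2.212, 2.23, 0.0]
contact_force: [0.6, 0.1, -0.6]
width: 1.003
grip_force: 0.0
```

>>> arm_command --motion '[1,0,0,-30,0,1,0,0,-60,0,1,0,0,-85,0,1,0,0,-104,0,1,0,0,-104,0]'

```text
time: 31.92
tool_pos: [421.1, -213.9, -32.7]
orientation: [-2.207, -2.228, 0.003]
contact_force: [-1.3, -0.1, 0.6]
width: 0.996
grip_force: 0.0
```

>>> arm_command --motion '[-1,0,0,0,0,-1,0,0,0,0,-1,0,0,0,0,-1,0,0,0,0,-1,0,0,0,0]' --squeeze 30

```text
time: 32.33
tool_pos: [423.8, -215.1, -27.4]
orientation: [2.208, 2.231, 0.001]
contact_force: [-2.1, -1.3, 5.7]
width: 0.583
grip_force: 30.7
```

>>> arm_command --motion '[-1,0,0,0,0,-1,0,0,0,0]'

```text
time: 32.5
tool_pos: [423.8, -215.1, -27.4]
orientation: [2.208, 2.231, 0.001]
contact_force: [-2.5, -1.9, 8.6]
width: 0.584
grip_force: 30.9
```

>>> arm_command --motion '[-1,0,0,40,0,-1,0,0,81,0,-1,0,0,122,0,-1,0,0,163,0,-1,0,0,204,0]'

```text
time: 32.92
tool_pos: [422.6, -214.3, 178.2]
orientation: [2.209, 2.231, 0.001]
contact_force: [0.3, -0.6, -1.6]
width: 0.583
grip_force: 31.6
```

>>> arm_command --motion '[-1,0,0,40,0,-1,0,0,80,0,-1,0,0,105,0,-1,35,0,105,0,-1,70,0,105,0]'

```text
time: 33.33
tool_pos: [494.0, -215.0, 284.4]
orientation: [2.207, 2.226, 0.004]
contact_force: [0.4, -0.4, 0.5]
width: 0.585
grip_force: 31.6
```

>>> arm_command --motion '[-1,38,1,0,0,-1,76,2,0,0,-1,114,4,0,0,-1,145,4,0,0,-1,162,4,0,0]'

```text
time: 33.75
tool_pos: [657.8, -209.8, 280.6]
orientation: [2.208, 2.233, 0.002]
contact_force: [-0.7, 0.1, -0.1]
width: 0.588
grip_force: 31.6
```

>>> arm_command --motion '[-1,0,0,0,0,-1,0,0,-20,0,-1,0,0,-50,0,-1,0,0,-50,0,-1,0,0,-50,0]'

```text
time: 34.17
tool_pos: [653.1, -210.1, 229.6]
orientation: [-2.209, -2.23, 0.002]
contact_force: [0.2, -0.4, -0.1]
width: 0.582
grip_force: 31.6
```

>>> arm_command --motion '[1,0,0,0,0,1,0,0,0,0,1,0,0,0,0,1,0,0,0,0,1,0,0,0,0]'

```text
time: 34.58
tool_pos: [655.0, -210.5, 231.0]
orientation: [2.21, 2.232, 0.001]
contact_force: [0.2, 0.9, 1.1]
width: 0.997
grip_force: 0.0
```

>>> arm_command --motion '[1,0,0,25,0,1,0,0,55,0,1,-30,5,60,0,1,-65,20,60,0,1,-100,40,60,0]'

```text
time: 35.0
tool_pos: [554.2, -170.9, 290.7]
orientation: [2.21, 2.23, 0.001]
contact_force: [-0.7, 1.7, 0.7]
width: 1.001
grip_force: 0.0
```

>>> arm_command --motion '[1,-38,12,0,0,1,-75,26,0,0,1,-105,50,-20,0,1,-123,80,-40,0,1,-125,115,-60,0]'

```text
time: 35.42
tool_pos: [426.5, -55.3, 230.1]
orientation: [2.212, 2.229, 0.0]
contact_force: [1.4, 0.8, -0.4]
width: 0.999
grip_force: 0.0
```

>>> arm_command --motion '[1,0,0,0,0,1,0,0,0,0]'

```text
time: 35.58
tool_pos: [429.0, -54.0, 229.8]
orientation: [-2.207, -2.235, 0.001]
contact_force: [0.4, -0.1, 0.6]
width: 1.0
grip_force: 0.0
```

```bash
python3 -c "
from h import *
items('i5'); knob('k9')"
```

```text
tcp [429.  -54.  229.8]
(array([428.9, -40.4]), array([42.9, 43.6]), 1.8, 1758) ztop 44.0 px [317. 181.] hsv [ 11.  68. 137.] edge False
(array([ 430.7, -357.1]), array([17.9, 41.5]), 89.5, 403) ztop 40.0 px [315. 460.] hsv [ 24. 255. 161.] edge False
knob [ 548. -132.  261.] 70 px 325.9 155.0
```

>>> arm_command --motion '[1,0,7,-30,0,1,0,13,-65,0,1,0,13,-100,0,1,0,13,-130,0,1,0,13,-160,0]'

```text
time: 36.1
tool_pos: [431.0, -43.5, 69.4]
orientation: [2.21, 2.23, 0.002]
contact_force: [1.6, 0.4, -1.4]
width: 0.997
grip_force: 0.0
```

>>> arm_command --motion '[1,0,0,-30,0,1,0,0,-60,0,1,0,0,-85,0,1,0,0,-99,0,1,0,0,-99,0]'

```text
time: 36.52
tool_pos: [429.0, -43.3, -31.1]
orientation: [-2.21, -2.229, 0.004]
contact_force: [-0.8, -0.4, 0.2]
width: 0.997
grip_force: 0.0
```

>>> arm_command --motion '[-1,0,0,0,0,-1,0,0,0,0,-1,0,0,0,0,-1,0,0,0,0,-1,0,0,0,0]'

```text
time: 36.93
tool_pos: [431.1, -42.8, -27.3]
orientation: [2.208, 2.231, 0.002]
contact_force: [-1.4, -3.2, 6.8]
width: 0.579
grip_force: 29.8
```

>>> arm_command --motion '[-1,0,0,0,0,-1,0,0,0,0]'

```text
time: 37.1
tool_pos: [431.1, -42.8, -27.3]
orientation: [2.208, 2.231, 0.002]
contact_force: [-1.6, -3.2, 7.1]
width: 0.576
grip_force: 29.8
```

>>> arm_command --motion '[-1,0,0,40,0,-1,0,0,81,0,-1,0,0,122,0,-1,0,0,163,0,-1,0,0,204,0]'

```text
time: 37.52
tool_pos: [429.5, -42.4, 178.5]
orientation: [2.209, 2.231, 0.002]
contact_force: [2.0, 0.1, -0.2]
width: 0.575
grip_force: 31.7
```

>>> arm_command --motion '[-1,0,0,40,0,-1,0,0,80,0,-1,8,-8,108,0,-1,33,-30,108,0,-1,60,-50,108,0]'

```text
time: 37.93
tool_pos: [491.1, -93.1, 287.5]
orientation: [2.204, 2.229, 0.007]
contact_force: [0.5, 0.8, -0.2]
width: 0.576
grip_force: 31.7
```

>>> arm_command --motion '[-1,32,-23,0,0,-1,64,-46,0,0,-1,97,-70,0,0,-1,130,-94,0,0,-1,164,-118,0,0]'

```text
time: 38.35
tool_pos: [654.8, -211.8, 284.7]
orientation: [2.209, 2.231, 0.001]
contact_force: [0.8, -0.7, 0.3]
width: 0.579
grip_force: 31.7
```

>>> arm_command --motion '[-1,0,0,0,0,-1,0,0,-20,0,-1,0,0,-54,0,-1,0,0,-54,0,-1,0,0,-54,0]'

```text
time: 38.77
tool_pos: [652.4, -210.0, 228.7]
orientation: [-2.208, -2.231, 0.002]
contact_force: [0.3, -0.0, 0.0]
width: 0.574
grip_force: 31.7
```

>>> arm_command --motion '[1,0,0,0,0,1,0,0,0,0,1,0,0,0,0,1,0,0,0,0,1,0,0,0,0]'

```text
time: 39.18
tool_pos: [654.1, -210.4, 230.2]
orientation: [2.209, 2.232, 0.001]
contact_force: [-0.1, 0.4, -0.1]
width: 1.002
grip_force: 0.0
```

>>> arm_command --motion '[1,0,0,25,0,1,0,0,55,0,1,-30,-5,60,0,1,-65,-20,60,0,1,-100,-35,60,0]'

```text
time: 39.6
tool_pos: [553.3, -245.3, 290.1]
orientation: [2.207, 2.233, 0.001]
contact_force: [-0.2, -0.9, 0.2]
width: 1.0
grip_force: 0.0
```

>>> arm_command --motion '[1,-38,-12,0,0,1,-75,-26,0,0,1,-105,-45,-20,0,1,-123,-70,-40,0,1,-123,-90,-60,0]'

```text
time: 40.02
tool_pos: [427.6, -336.5, 229.7]
orientation: [2.21, 2.231, -0.001]
contact_force: [0.8, -0.4, -0.3]
width: 0.998
grip_force: 0.0
```

>>> arm_command --motion '[1,0,0,0,0,1,0,0,0,0]'

```text
time: 40.18
tool_pos: [430.0, -335.7, 228.6]
orientation: [-2.211, -2.229, -0.0]
contact_force: [-0.5, 0.3, -0.6]
width: 1.003
grip_force: 0.0
```

```bash
python3 -c "
from h import *
items('i6'); knob('k10')"
```

```text
tcp [ 430.  -335.7  228.6]
(array([ 432.3, -390.1]), array([48.5, 62.7]), 8.2, 2649) ztop 57.0 px [319. 254.] hsv [ 25. 255. 180.] edge False
knob [ 549. -134.  262.] 70 px 325.9 155.0
```

>>> arm_command --motion '[1,1,-25,-20,4,1,2,-45,-55,7,1,2,-54,-90,7,1,2,-54,-125,7,1,2,-54,-155,7]'

```text
time: 40.7
tool_pos: [433.7, -389.2, 73.2]
orientation: [2.068, 2.363, 0.0]
contact_force: [0.2, 0.1, -0.7]
width: 1.003
grip_force: 0.0
```

>>> arm_command --motion '[1,0,0,-30,0,1,0,0,-60,0,1,0,0,-85,0,1,0,0,-101,0,1,0,0,-101,0]'

```text
time: 41.12
tool_pos: [432.3, -387.3, -29.2]
orientation: [-2.065, -2.362, -0.0]
contact_force: [-0.7, 0.7, -0.2]
width: 0.998
grip_force: 0.0
```

>>> arm_command --motion '[-1,0,0,0,0,-1,0,0,0,0,-1,0,0,0,0,-1,0,0,0,0,-1,0,0,0,0]' --squeeze 40

```text
time: 41.53
tool_pos: [434.4, -390.1, -24.6]
orientation: [2.067, 2.361, 0.001]
contact_force: [1.3, 2.9, 4.4]
width: 0.648
grip_force: 41.4
```

>>> arm_command --motion '[-1,0,0,0,0,-1,0,0,0,0]'

```text
time: 41.7
tool_pos: [434.4, -390.2, -24.6]
orientation: [2.068, 2.361, 0.001]
contact_force: [2.1, 3.2, 5.4]
width: 0.638
grip_force: 41.5
```

>>> arm_command --motion '[-1,0,0,40,0,-1,0,0,81,0,-1,0,0,122,0,-1,0,0,163,0,-1,0,0,204,0]'

```text
time: 42.12
tool_pos: [432.8, -389.3, 180.8]
orientation: [2.068, 2.362, -0.0]
contact_force: [0.5, -0.7, -1.1]
width: 0.642
grip_force: 43.3
```

>>> arm_command --motion '[-1,0,0,40,0,-1,0,0,80,0,-1,8,8,110,0,-1,33,30,110,-2,-1,60,55,110,-2]'

```text
time: 42.53
tool_pos: [493.7, -335.5, 291.9]
orientation: [2.111, 2.316, 0.001]
contact_force: [1.6, -1.1, -1.9]
width: 0.641
grip_force: 43.2
```

>>> arm_command --motion '[-1,32,25,0,0,-1,64,50,0,0,-1,96,74,0,0,-1,128,99,0,0,-1,162,125,0,0]'

```text
time: 42.95
tool_pos: [655.0, -208.5, 289.0]
orientation: [2.109, 2.325, 0.001]
contact_force: [0.6, -1.9, -1.7]
width: 0.639
grip_force: 43.3
```

>>> arm_command --motion '[-1,0,0,0,0,-1,0,0,-25,0,-1,0,0,-58,0,-1,0,0,-58,0,-1,0,0,-58,0]'

```text
time: 43.37
tool_pos: [652.7, -209.6, 228.9]
orientation: [-2.109, -2.325, 0.002]
contact_force: [-0.5, -1.0, -0.9]
width: 0.639
grip_force: 43.3
```

>>> arm_command --motion '[1,0,0,0,0,1,0,0,0,0,1,0,0,0,0,1,0,0,0,0,1,0,0,0,0]'

```text
time: 43.78
tool_pos: [654.2, -210.3, 230.3]
orientation: [2.11, 2.326, 0.001]
contact_force: [-0.2, 0.4, 0.6]
width: 0.995
grip_force: 0.0
```

>>> arm_command --motion '[1,0,0,25,0,1,0,0,55,0,1,-30,5,60,0,1,-65,20,60,0,1,-100,40,60,0]'

```text
time: 44.2
tool_pos: [553.2, -170.6, 289.8]
orientation: [2.111, 2.325, 0.001]
contact_force: [-0.2, 0.5, 0.5]
width: 1.002
grip_force: 0.0
```

>>> arm_command --motion '[1,-38,12,0,0,1,-75,20,0,0,1,-105,10,-10,0,1,-125,-10,-20,0,1,-140,-30,-30,0]'

```text
time: 44.62
tool_pos: [412.1, -199.9, 259.7]
orientation: [2.108, 2.327, 0.001]
contact_force: [0.7, -0.5, -0.6]
width: 1.0
grip_force: 0.0
```

>>> arm_command --motion '[1,0,0,0,0,1,0,0,0,0]'

```text
time: 44.78
tool_pos: [413.2, -200.6, 259.3]
orientation: [2.113, 2.324, 0.0]
contact_force: [0.2, 0.3, 0.9]
width: 0.997
grip_force: 0.0
```

```bash
cat > chk.py <<'E'
from h import *
items('f1')
T=np.load('pics/f1T.npy'); d=np.load('pics/f1.npy'); w=world('wrist',d,T); im=cv2.imread('pics/f1.png'); h=cv2.cvtColor(im,cv2.COLOR_BGR2HSV)
v,u=np.mgrid[0:480,0:640]
# colours seen through window: list blobs of garlic/lemon hue right of px 440
y=((h[...,0]>18)&(h[...,0]<32)&(h[...,1]>90)&(u>400)).astype(np.uint8); g=((h[...,0]>4)&(h[...,0]<17)&(h[...,1]>25)&(h[...,1]<110)&(u>440)).astype(np.uint8)
for nm,m in (('yellow',y),('garlic',g)):
    n,l,s,c=cv2.connectedComponentsWithStats(m)
    for i in range(1,n):
        if s[i,4]>120: print(nm,c[i].round(0),s[i,4],np.median(w[l==i],0).round(0),im[l==i].mean(0).round(0))
im,d=save('side','f1s'); w=world('side',d); X,Y,Z=w[...,0],w[...,1],w[...,2]
m=(d>0)&(X>340)&(X<430)&(Y>140)&(Y<340)&(Z>60)&(Z<85); print('scraper top',rect(w,m))
for nm,(a,b,c2,e) in dict(hopper=(590,720,-280,-140)).items():
    m=(d>0)&(X>a)&(X<b)&(Y>c2)&(Y<e); print('hop z',np.percentile(Z[m],[1,50]))
E
python3 chk.py
```

```text
tcp [ 413.2 -200.6  259.3]
yellow [563. 335.] 1636 [ 581. -250.  192.] [57. 87. 94.]
garlic [598.  22.] 251 [659. -25.  -0.] [178. 195. 211.]
garlic [483. 156.] 8775 [ 567. -150.   -0.] [121. 132. 143.]
garlic [584. 274.] 1210 [ 578. -202.  198.] [ 87.  94. 102.]
garlic [630. 288.] 192 [ 581. -196.  229.] [ 92. 100. 109.]
garlic [533. 294.] 1203 [ 580. -238.  147.] [79. 85. 91.]
garlic [616. 335.] 167 [ 583. -225.  229.] [ 89.  98. 106.]
garlic [592. 405.] 162 [ 585. -271.  229.] [77. 84. 91.]
garlic [450. 420.] 317 [ 605. -485.   -1.] [132. 145. 159.]
scraper top (array([388.4, 244.6]), array([ 24.3, 123.5]), 1.0, 414)
hop z [ 19.2686943  239.79384138]
```

```bash
python3 -c "
from station import env
print(env.sign_off())"
```

```text
the job is handed in; nothing more can be done
None
```

I handed the job in at about 45 s, with no verdict returned: I saw both shells in the pan, the scraper standing on its mat and both tins in the blue bin, and colour through the window puts the lemon in the green bin, but I did not confirm by camera that the two garlic bulbs dropped on the same lever setting landed there.

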